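# Put away the speaker-box hardware: gauge the bolts, pack the wedges

### The arm

A 6-joint arm with a two-finger parallel gripper is mounted at the origin on the work surface. World frame = base frame: x ahead of the robot, y to its left, z up, the work surface at z = 0. Lengths are in m, angles in degrees, forces in N, time in s.
With the tool pointing down it reaches from about 0.25 to 0.725 m from the base axis. Payload 9.7 kg.
Tool frame: the origin (TCP) lies at the very end of the fingers, on their centre line; the grasp point (between the pads) lies 19 mm behind it; z points along the fingers, y is the line along which they close (so a half turn about z gives the same grasp; the last joint's range is limited). The gripper opens to 85 mm and grips with 20 to 120 N. Pads are 22 mm wide; open, the fingers measure 114 mm over their backs; the gripper's body (76 mm by 85 mm) begins 54 mm behind the grasp point. The pads swing forward as they close: fully open they stand 13 mm farther back than shut.
Start: joints at [72.708, 4.979, 10.078, 95.1, 0, 90], TCP at [0.163, 0.525, 0.231] pointing down, gripper open.
Joint ranges: [-179.16, 179.16], [-48.56, 103.87], [-65.8, 70.77], [-126.05, 130.52], [-82.76, 87.17], [-180, 180]. Speed limits (degrees/s): [127.2, 127.2, 147.25, 180, 180, 180].

### API

Orientations are given as [roll, pitch, yaw] about the fixed x, y, z axes, in that order (R = Rz(yaw) Ry(pitch) Rx(roll)).
In Python, from workcell import bot gives the robot as it stands.
- The arm moves only by the tool arm_command, never from a script. Its argument "series" is a list of rows, each a list of 4 numbers: the shift along the tool's x, y, z in m, then the turn about the tool's z in rad. A call has exactly 5 rows; each row is the pose to reach, as a shift and turn from the pose commanded when the call began, along the tool's axes at that moment; what a row does not reach only later rows make up. A row lasts 1/10 s, in which the tool goes at most 50 mm and 8.59 degrees, less where a joint would pass 70% of its speed; a pose out of reach is approached as far as the arm can. A call with a gripper value outside its range is refused whole. "hand" is the finger opening in m, from 0 to 0.0854, set as the call begins (left out, the last holds). The fingers move at their own pace and stop on an object; "grip_force" is the grip in N (left out, the last holds). Time passes only in rows, so rows that repeat a pose let the fingers close, or fill a call up. It gives the time, the measured TCP pose, the force, the opening and the grip force at its end, in the units of the state.
- bot.get_obs(): the state, without advancing time (a new reading comes with each control period).
- bot.camera(name): name is "scene" or "side" or "wrist"; returns a dict with "color" (480x640x3 uint8, blue, green, red), "camera_matrix" (3x3 intrinsics, pixels), "dist_coeffs" ([k1, k2, p1, p2, k3] as OpenCV has them; the pictures are not rectified), "xyz" and "orientation" of the camera in the world; the wrist camera has in their place "T_tool_cam" (4x4, takes a point from camera to tool coordinates, whose origin is the TCP and whose axes are the flange's). Camera axes: x right, y up, looking along -z (the intrinsics and any distortion apply to the point x, -y, -z); pixel columns grow to the right and rows downward; lengths in m; the calibration is good to about 2 mm. A picture is of the moment at which its call begins: read the wrist's pose just before it. There is no depth.
- bot.job_done(): hands the job in; it is judged then, once.
Trained networks look in the newest picture that a camera, given by its name, has taken for a name from the list of things; names that differ only in an ending like _2 or _b are one class to them, and where a whole thing is asked for, a point or a joint stands for the part that bears it (a point fixed in the world has none). Each returns a list of dicts, best first, with "confidence" (0 to 1); they miss things now and then, are a little off and sometimes report something else, mostly with a low value. They report only what shows in the picture. A call takes as long as a camera call.
- bot.find_in(camera, target): "location" ([column, row] in pixels, amid what is visible of it).
- bot.mark_of(camera, target): "location" ([column, row] in pixels: a listed point, or the origin of a listed thing).
The state is a dict: "time": time; "q": joint angles; "qd": joint speeds; "joint_efforts": joint torques, N m; "ee_pos": TCP position; "tcp_rot": TCP orientation; "wrist_force": force on the tool from outside, world axes, zero at the start; "torque": the same for the moment, N m; "opening": finger opening in m; "grasp_force": force on a finger pad.
Only numpy, scipy, OpenCV 4.12 (cv2) and the standard library are available. Lean on these libraries where they do the work, as an engineer would, in place of code of your own. Each camera call takes 0.05 s, during which the arm holds its last target. There are 200 camera calls.

### The job

Put the hardware of the speaker box away. Drop each bolt through the shortest gauge slot that lets it through lying lengthwise, so that every length ends up inside its own box; and draw the fence of the packing tray right back, lay the four wedges flat and square across the tray, head to tail so that they fill a rectangle, and then slide the fence home until it holds them snug. Leave the painting things where they are.

Things in the scene. Friction and masses are not known exactly. Their poses are not given: they have to be found in the camera images.
- bolt70a_mid (a point): steel bolt, 70 mm long over all: round shank 16 mm thick (x axis along it) with a 24 mm square head, 13 mm thick, on one end and a square nut of the same size on the other, so it lies level with its middle 12 mm above what it lies on; this point is its centre. About 126 g. May be absent.
- bolt70b_mid (a point): steel bolt, 70 mm long over all: round shank 16 mm thick (x axis along it) with a 24 mm square head, 13 mm thick, on one end and a square nut of the same size on the other, so it lies level with its middle 12 mm above what it lies on; this point is its centre. About 126 g. May be absent.
- bolt95a_mid (a point): steel bolt, 95 mm long over all: round shank 16 mm thick (x axis along it) with a 24 mm square head, 13 mm thick, on one end and a square nut of the same size on the other, so it lies level with its middle 12 mm above what it lies on; this point is its centre. About 171 g. May be absent.
- bolt95b_mid (a point): steel bolt, 95 mm long over all: round shank 16 mm thick (x axis along it) with a 24 mm square head, 13 mm thick, on one end and a square nut of the same size on the other, so it lies level with its middle 12 mm above what it lies on; this point is its centre. About 171 g. May be absent.
- bolt120_mid (a point): steel bolt, 120 mm long over all: round shank 16 mm thick (x axis along it) with a 24 mm square head, 13 mm thick, on one end and a square nut of the same size on the other, so it lies level with its middle 12 mm above what it lies on; this point is its centre. About 216 g. May be absent.
- bin70_slot (a point): centre of the 78 mm long (y), 34 mm wide (x) gauge slot, at the top face of the lid of a fixed plywood box; three boxes in a row, 70 mm apart, in any order, differ only in slot length. Box 142 mm (y) by 66 (x), top 66 mm above the table; lid 6 mm thick; under it one space 51 mm high, 132 by 56 mm, holds two bolts.
- bin95_slot (a point): centre of the 103 mm long (y), 34 mm wide (x) gauge slot, at the top face of the lid of a fixed plywood box; three boxes in a row, 70 mm apart, in any order, differ only in slot length. Box 142 mm (y) by 66 (x), top 66 mm above the table; lid 6 mm thick; under it one space 51 mm high, 132 by 56 mm, holds two bolts.
- bin120_slot (a point): centre of the 128 mm long (y), 34 mm wide (x) gauge slot, at the top face of the lid of a fixed plywood box; three boxes in a row, 70 mm apart, in any order, differ only in slot length. Box 142 mm (y) by 66 (x), top 66 mm above the table; lid 6 mm thick; under it one space 51 mm high, 132 by 56 mm, holds two bolts.
- wedge1_tab (a point): middle of the upright grip tab (10 mm along x, 22 along y, 30 high) on a flat wooden wedge, 90 mm long, 26 high, 70 g; its underside is 41 mm below. In plan it is 40 mm wide at x = +45 (thick end), 14 at x = -45 (thin end); -y side straight along x at y = -13.5 mm; +y side slants from y = 0.5 (thin) to 26.5 (thick). Two turned opposite ways, slants together, make 90 x 54 mm.
- wedge2_tab (a point): middle of the upright grip tab (10 mm along x, 22 along y, 30 high) on a flat wooden wedge, 90 mm long, 26 high, 70 g; its underside is 41 mm below. In plan it is 40 mm wide at x = +45 (thick end), 14 at x = -45 (thin end); -y side straight along x at y = -13.5 mm; +y side slants from y = 0.5 (thin) to 26.5 (thick). Two turned opposite ways, slants together, make 90 x 54 mm.
- wedge3_tab (a point): middle of the upright grip tab (10 mm along x, 22 along y, 30 high) on a flat wooden wedge, 90 mm long, 26 high, 70 g; its underside is 41 mm below. In plan it is 40 mm wide at x = +45 (thick end), 14 at x = -45 (thin end); -y side straight along x at y = -13.5 mm; +y side slants from y = 0.5 (thin) to 26.5 (thick). Two turned opposite ways, slants together, make 90 x 54 mm.
- wedge4_tab (a point): middle of the upright grip tab (10 mm along x, 22 along y, 30 high) on a flat wooden wedge, 90 mm long, 26 high, 70 g; its underside is 41 mm below. In plan it is 40 mm wide at x = +45 (thick end), 14 at x = -45 (thin end); -y side straight along x at y = -13.5 mm; +y side slants from y = 0.5 (thin) to 26.5 (thick). Two turned opposite ways, slants together, make 90 x 54 mm.
- tray: fixed plywood packing tray, origin at the underside; z up. Floor top 6 mm above the origin; side walls with inner faces at y = -47.5 and +47.5 mm, 20 mm high; end wall with its inner face at x = +100 mm, 26 mm high; the sliding fence faces it. Wedges lie across the tray, along its y.
- fence (a joint): sliding fence of the tray, m: 0 fully drawn back (fence face at x = -58 mm in the tray, 158 mm from the end wall), grows as it slides towards the end wall (+x of the tray); stop at 0.056. Four well-packed wedges are 108 mm together, so it then stops at about 0.050. It drags with about 3 N and stays where it is left.
- fence_grip (a point): grip point of the fence's upright dark wooden handle, 16 mm along the tray's x, 24 mm along its y, from 25 mm to 67 mm above the tray's underside; this point is 50 mm above the underside, 30 mm behind the fence's face
- screwdriver: bystander: screwdriver with an orange handle, about 200 mm long
- tape: bystander: roll of masking tape, 100 mm across
- paintbrush: bystander: flat paint brush, about 200 mm long
- paint_pot: bystander: small white paint pot, 74 mm across, 90 mm high

How it is judged (in metres and radians):
On the way, in this order (a step that is already met when the one before it is completed fails the run):
1. the fence is drawn right back (value of joint fence below 0.012 m), for 0.1 s.
2. all four wedges lie flat across the tray, the fence not yet home (value of joint fence below 0.042 m and x of wedge1_tab in the frame of tray between -0.06 and 0.1 m and y of wedge1_tab in the frame of tray between -0.012 and 0.012 m and z of wedge1_tab in the frame of tray between 0.04 and 0.053 m and angle between each of wedge1_tab, wedge2_tab, wedge3_tab, wedge4_tab's own z axis and vertical below 0.1 rad and angle between the x axis of each of wedge1_tab, wedge2_tab, wedge3_tab, wedge4_tab and the y axis of tray, either way round below 0.4 rad and x of wedge2_tab in the frame of tray between -0.06 and 0.1 m and y of wedge2_tab in the frame of tray between -0.012 and 0.012 m and z of wedge2_tab in the frame of tray between 0.04 and 0.053 m and x of wedge3_tab in the frame of tray between -0.06 and 0.1 m and y of wedge3_tab in the frame of tray between -0.012 and 0.012 m and z of wedge3_tab in the frame of tray between 0.04 and 0.053 m and x of wedge4_tab in the frame of tray between -0.06 and 0.1 m and y of wedge4_tab in the frame of tray between -0.012 and 0.012 m and z of wedge4_tab in the frame of tray between 0.04 and 0.053 m), for 0.2 s.
3. the fence is slid home against the packed wedges (value of joint fence above 0.044 m and x of wedge1_tab in the frame of tray between -0.005 and 0.1 m and y of wedge1_tab in the frame of tray between -0.012 and 0.012 m and z of wedge1_tab in the frame of tray between 0.04 and 0.053 m and angle between each of wedge1_tab, wedge2_tab, wedge3_tab, wedge4_tab's own z axis and vertical below 0.1 rad and angle between the x axis of each of wedge1_tab, wedge2_tab, wedge3_tab, wedge4_tab and the y axis of tray, either way round below 0.12 rad and x of wedge2_tab in the frame of tray between -0.005 and 0.1 m and y of wedge2_tab in the frame of tray between -0.012 and 0.012 m and z of wedge2_tab in the frame of tray between 0.04 and 0.053 m and x of wedge3_tab in the frame of tray between -0.005 and 0.1 m and y of wedge3_tab in the frame of tray between -0.012 and 0.012 m and z of wedge3_tab in the frame of tray between 0.04 and 0.053 m and x of wedge4_tab in the frame of tray between -0.005 and 0.1 m and y of wedge4_tab in the frame of tray between -0.012 and 0.012 m and z of wedge4_tab in the frame of tray between 0.04 and 0.053 m), for 0.2 s.
At the end, for the whole second after the job is handed in: Every bolt present lies inside the box whose slot matches its length (its centre below the lid), all four wedges lie flat in the tray between fence and end wall, within 7 degrees of square across it, and the fence is home: past 0.044 m, that is with at most 6 mm of slack (all of step 3 and x of bolt70a_mid in the frame of bin70_slot between -0.03 and 0.03 m and y of bolt70a_mid in the frame of bin70_slot between -0.068 and 0.068 m and z of bolt70a_mid in the frame of bin70_slot between -0.06 and -0.012 m and x of bolt70b_mid in the frame of bin70_slot between -0.03 and 0.03 m and y of bolt70b_mid in the frame of bin70_slot between -0.068 and 0.068 m and z of bolt70b_mid in the frame of bin70_slot between -0.06 and -0.012 m and x of bolt95a_mid in the frame of bin95_slot between -0.03 and 0.03 m and y of bolt95a_mid in the frame of bin95_slot between -0.068 and 0.068 m and z of bolt95a_mid in the frame of bin95_slot between -0.06 and -0.012 m and x of bolt95b_mid in the frame of bin95_slot between -0.03 and 0.03 m and y of bolt95b_mid in the frame of bin95_slot between -0.068 and 0.068 m and z of bolt95b_mid in the frame of bin95_slot between -0.06 and -0.012 m and x of bolt120_mid in the frame of bin120_slot between -0.03 and 0.03 m and y of bolt120_mid in the frame of bin120_slot between -0.068 and 0.068 m and z of bolt120_mid in the frame of bin120_slot between -0.06 and -0.012 m); the robot touches nothing.
It fails at once if a painting thing (screwdriver, tape, brush, pot) is moved more than 4 cm (distance of any of screwdriver, tape, paintbrush, paint_pot from where it was at the start of the episode above 0.04 m).
Of bolt70a, bolt70b, bolt95a, bolt95b, bolt120 only 2 to 4 are there at a start; the rules pass over those that are not, and their reading is None.
At some moment in a run one of bolt70a, bolt70b, bolt95a, bolt95b, bolt120, wedge1, wedge2, wedge3, wedge4 may be knocked a few centimetres aside while the robot is not near it.
Once in a run the grip may slacken for a moment while it holds something.
It also fails if it takes over 210 s, if anything falls off the work surface, if the arm or the gripper's body presses on something with over 40 N, if the wrist force passes 120 N, or if a joint passes its speed limit or range.

## Working session

There is one attempt and no reset: what is moved stays moved. The work goes in short steps, Python scripts to look and compute and a tool call to move; the robot and the scene stay as the last step left them, time stands still between calls to the robot, and variables do not carry over. Pictures are saved under pics/ and viewed, at most 14 in all, crops included, and the job is handed in when it is done.

Besides the shell and the picture viewer there is one more tool, called after ">>>" by a JSON object that holds its "api" and its "payload". arm_command: Moves the arm, as the interface text tells. Its arguments: {"type":"object","properties":{"series":{"type":"array"},"hand":{"type":"number"},"grip_force":{"type":"number"}},"required":["series"]}

```bash
mkdir -p pics; ls
cat > h.py <<'E'
import numpy as np, cv2, json
from scipy.spatial.transform import Rotation as R
from workcell import bot
def cam(name):
    o=bot.get_obs(); c=bot.camera(name)
    K=np.array(c['camera_matrix']);D=np.array(c['dist_coeffs'])
    if 'T_tool_cam' in c:
        T=np.eye(4);T[:3,:3]=R.from_euler('xyz',o['tcp_rot'],degrees=True).as_matrix();T[:3,3]=o['ee_pos']
        T=T@np.array(c['T_tool_cam'])
    else:
        T=np.eye(4);T[:3,3]=c['xyz'];q=np.array(c['orientation'])
        T[:3,:3]=R.from_euler('xyz',q,degrees=True).as_matrix() if q.size==3 else (q if q.shape==(3,3) else R.from_quat(q).as_matrix())
    return dict(img=c['color'],K=K,D=D,T=T,name=name)
def w(c,px,z):
    "pixel -> world at height z"
    p=cv2.undistortPoints(np.array([[px]],float),c['K'],c['D'])[0,0]
    d=c['T'][:3,:3]@np.array([p[0],-p[1],-1]);o=c['T'][:3,3]
    return o+d*(z-o[2])/d[2]
def px(c,P):
    P=np.atleast_2d(P);q=(P-c['T'][:3,3])@c['T'][:3,:3]*[1,-1,-1]
    return cv2.projectPoints(q,np.zeros(3),np.zeros(3),c['K'],c['D'])[0][:,0]
E
python3 - <<'E'
from h import *
print(bot.get_obs())
c0=bot.camera('scene');print({k:v for k,v in c0.items() if k!='color'})
c0=bot.camera('wrist');print({k:v for k,v in c0.items() if k!='color'})
cs={}
for n in ['scene','side','wrist']:
    c=cs[n]=cam(n); cv2.imwrite(f'pics/{n}0.png',c['img'])
Z=dict(bolt70a_mid=.012,bolt95a_mid=.012,bolt120_mid=.012,bin70_slot=.066,bin95_slot=.066,bin120_slot=.066,wedge1_tab=.041,tray=0,fence_grip=.05,paint_pot=0,tape=0,screwdriver=0,paintbrush=0)
for n in ['scene','side']:
  for t,z in Z.items():
    for r in bot.mark_of(n,t): 
        if r['confidence']>.2: print(n,t,np.round(r['location']),round(r['confidence'],2),np.round(w(cs[n],r['location'],z),3)[:2])
E
```

```text
pics
{'time': 0.0, 'q': array([7.27082760e+01, 5.01201790e+00, 1.00346542e+01, 9.50983388e+01,
       4.00554834e-04, 8.99993191e+01]), 'qd': array([ 0.00014442, -0.02958277, -0.06907216,  0.02759757,  0.02837232,
       -0.02629524]), 'joint_efforts': array([ 1.75344197e-03, -5.20396471e+01,  4.64795065e+01,  1.65233226e-02,
        3.04572359e-05,  9.17871432e-06]), 'ee_pos': array([0.16341365, 0.52493457, 0.23057604]), 'tcp_rot': array([-1.79924297e+02, -4.01454143e-04,  1.62708956e+02]), 'wrist_force': array([-0.05209466,  0.28535867, -0.36174334]), 'torque': array([-0.02839326,  0.02624116, -0.0407922 ]), 'grasp_force': 0.0, 'opening': 0.0853020694397304}
{'camera_matrix': array([[448.39715993,   0.        , 318.27791156],
       [  0.        , 448.39715993, 239.22549861],
       [  0.        ,   0.        ,   1.        ]]), 'dist_coeffs': array([-0.03961045,  0.        ,  0.        ,  0.        ,  0.        ]), 'xyz': array([1.39925211, 0.15808193, 0.69015077]), 'orientation': array([ 53.0648053 ,  -0.46137078, 101.40254643])}
{'camera_matrix': array([[341.82130279,   0.       
[... 1571 characters left out ...]
4]
side bin70_slot [357. 283.] 0.78 [ 0.598 -0.157]
side bin70_slot [270. 297.] 0.49 [ 0.415 -0.069]
side bin70_slot [183. 196.] 0.41 [0.418 0.349]
side bin95_slot [375. 263.] 0.89 [ 0.671 -0.138]
side wedge1_tab [226. 168.] 0.81 [0.577 0.404]
side tray [284. 243.] 0.88 [0.566 0.095]
side tray [185. 193.] 0.42 [0.449 0.427]
side fence_grip [267. 241.] 0.9 [0.513 0.089]
side fence_grip [286. 244.] 0.25 [0.545 0.052]
side paint_pot [431. 334.] 0.89 [ 0.673 -0.333]
side tape [284. 191.] 0.93 [0.681 0.26 ]
side screwdriver [373. 239.] 0.78 [ 0.761 -0.036]
side paintbrush [254. 164.] 0.85 [0.676 0.414]
side paintbrush [338. 297.] 0.52 [ 0.569 -0.127]
side paintbrush [283. 242.] 0.52 [0.566 0.1  ]
```

View pics/scene0.png

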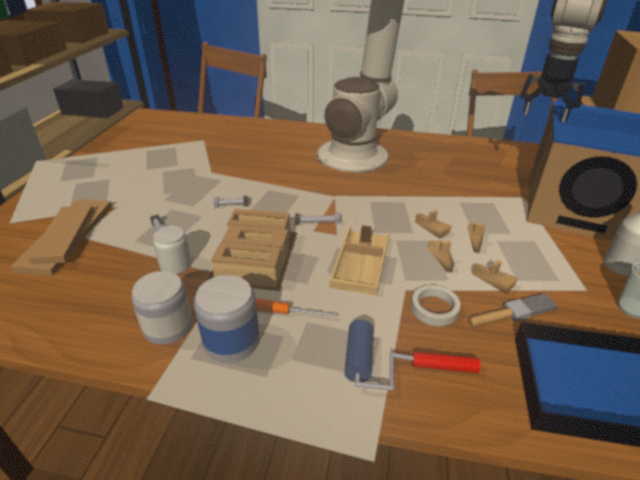

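View pics/side0.png

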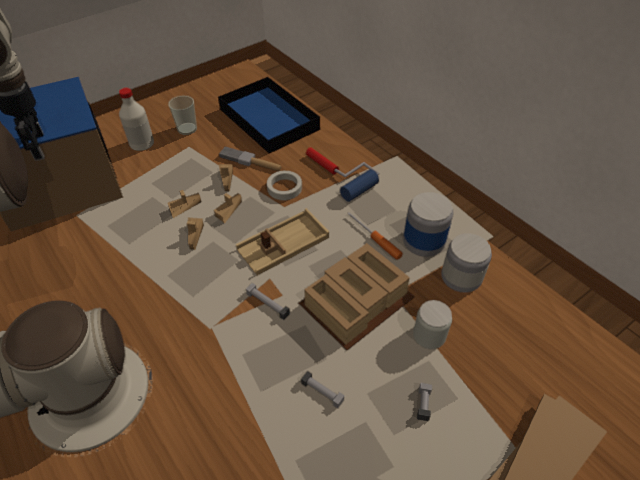

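View pics/wrist0.png

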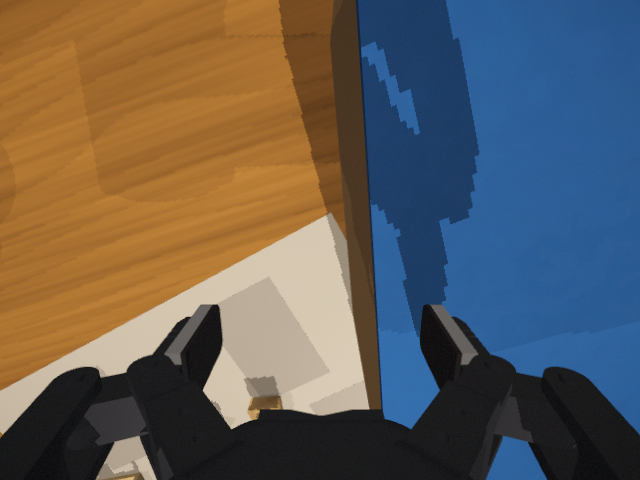

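>>> {"api": "arm_command", "payload": {"series": [[0,0,-0.05,0],[-0.02,0,-0.09,0],[-0.06,-0.03,-0.12,0],[-0.1,-0.05,-0.14,0],[-0.14,-0.07,-0.16,0]]}}

```text
time: 2.05
ee_pos: [0.2729, 0.4194, 0.39]
tcp_rot: [180.0, 0.0, 162.8]
wrist_force: [0.6, 0.4, 0.3]
opening: 0.0857
grasp_force: 0.0
```

>>> {"api": "arm_command", "payload": {"series": [[-0.04,-0.02,0,0],[-0.08,-0.05,-0.01,0],[-0.12,-0.075,-0.01,0],[-0.16,-0.1,-0.01,0],[-0.2,-0.12,-0.01,0]]}}

```text
time: 2.55
ee_pos: [0.4284, 0.2446, 0.3994]
tcp_rot: [180.0, 0.0, 162.7]
wrist_force: [1.9, 1.4, -1.2]
opening: 0.0853
grasp_force: 0.0
```

>>> {"api": "arm_command", "payload": {"series": [[-0.06,-0.026,0,-0.15],[-0.06,-0.026,0,-0.302],[-0.06,-0.026,0,-0.302],[-0.06,-0.026,0,-0.302],[-0.06,-0.026,0,-0.302]]}}

```text
time: 3.05
ee_pos: [0.4765, 0.2045, 0.3991]
tcp_rot: [180.0, 0.0, 179.9]
wrist_force: [0.4, -0.5, -0.2]
opening: 0.0852
grasp_force: 0.0
```

```bash
cat > look.py <<'E'
from h import *
import sys
Z=dict(bolt70a_mid=.012,bolt95a_mid=.012,bolt120_mid=.012,bin70_slot=.066,bin95_slot=.066,bin120_slot=.066,wedge1_tab=.041,tray=0,fence_grip=.05)
def look(tg,cname='wrist',save=None,th=.25):
    c=cam(cname)
    if save: cv2.imwrite(f'pics/{save}.png',c['img'])
    for t in tg:
        for r in bot.mark_of(cname,t):
            if r['confidence']>th: print(t,np.round(r['location']),round(r['confidence'],2),np.round(w(c,r['location'],Z[t]),4)[:2])
    return c
if __name__=='__main__':
    o=bot.get_obs();print(o['time'],np.round(o['ee_pos'],4),np.round(o['tcp_rot'],2),np.round(o['q'],1),o['opening'])
    look(list(Z) if sys.argv[2]=='all' else sys.argv[2:],save=sys.argv[1])
E
python3 look.py w1 all
```

```text
3.05 [0.4765 0.2045 0.3991] [1.7998e+02 1.0000e-02 1.7991e+02] [ 23.2   8.8  33.9 115.1   0.   23.3] 0.08516431205429642
bolt70a_mid [259. 248.] 0.47 [0.5677 0.1054]
bolt120_mid [158. 156.] 0.97 [ 0.4228 -0.0402]
bin70_slot [ 86. 275.] 0.78 [ 0.5941 -0.1508]
bin95_slot [ 96. 319.] 0.88 [ 0.6687 -0.1496]
bin120_slot [ 69. 232.] 0.83 [ 0.5271 -0.1612]
wedge1_tab [450. 256.] 0.72 [0.5731 0.4064]
tray [260. 243.] 0.59 [0.5635 0.1055]
fence_grip [251. 218.] 0.87 [0.5101 0.1031]
```

View pics/w1.png

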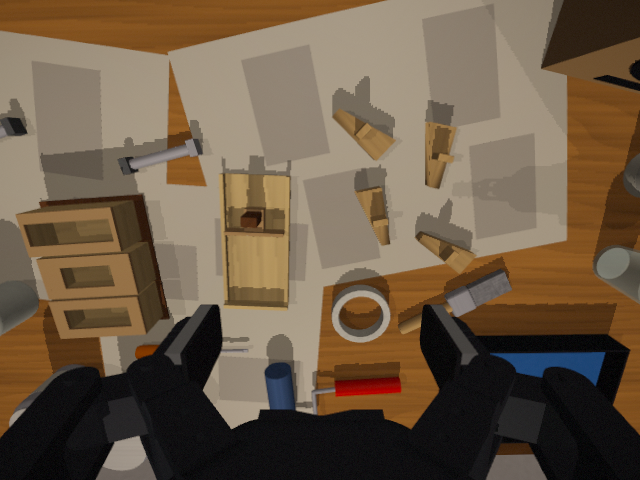

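>>> {"api": "arm_command", "payload": {"series": [[-0.03,-0.03,0.03,0],[-0.06,-0.06,0.07,0],[-0.09,-0.09,0.11,0],[-0.105,-0.105,0.15,0],[-0.105,-0.105,0.18,0]]}}

```text
time: 4.05
ee_pos: [0.5835, 0.0968, 0.2165]
tcp_rot: [-180.0, -0.0, 179.9]
wrist_force: [-0.3, 1.1, -0.2]
opening: 0.0852
grasp_force: 0.0
```

>>> {"api": "arm_command", "payload": {"series": [[0,0,0.01,0],[0,0,0.01,0],[0,0,0.01,0],[0,0,0.01,0],[0,0,0.01,0]]}}

```text
time: 4.55
ee_pos: [0.5827, 0.0996, 0.2109]
tcp_rot: [180.0, 0.2, -179.9]
wrist_force: [-0.4, 0.2, 0.5]
opening: 0.0858
grasp_force: 0.0
```

```bash
python3 look.py w2 tray fence_grip bin120_slot bolt120_mid wedge1_tab bin70_slot bin95_slot
```

```text
4.55 [0.5827 0.0996 0.2109] [ 179.97    0.18 -179.94] [ 9.7 10.1 13.5 93.2  0.   9.6] 0.08578318535504156
tray [320. 202.] 0.8 [0.5688 0.0998]
fence_grip [320. 145.] 0.88 [0.5109 0.0997]
bin120_slot [  7. 167.] 0.87 [ 0.5269 -0.1628]
bin120_slot [318. 202.] 0.72 [0.5574 0.0986]
bolt120_mid [166.  40.] 0.73 [ 0.4206 -0.0372]
wedge1_tab [217. 361.] 0.35 [ 0.7339 -0.0111]
bin70_slot [ 43. 248.] 0.96 [ 0.5986 -0.1484]
bin95_slot [ 61. 318.] 0.96 [ 0.669  -0.1484]
```

View pics/w2.png

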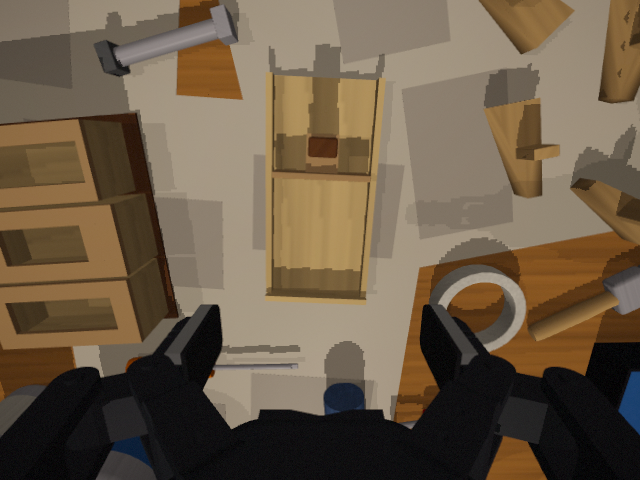

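Run:
```python
from h import *
c=cam('wrist')
for p,z in [((267,75),.02),((267,292),.02),((384,80),.02),((367,292),.02),((273,75),.02),((272.5,292),.02),((377,80),.02),((362,292),.02),((267,297),.026),((365,300),.026),((323,147),.067),((273,176),.026),((370,180),.026)]:
    print(p,z,np.round(w(c,p,z),4)[:2])
g=cv2.resize(c['img'][55:315,240:400],None,fx=2.3,fy=2.3,interpolation=cv2.INTER_CUBIC);cv2.imwrite('pics/tray.png',g)
```

```text
(267, 75) 0.02 [0.4506 0.0524]
(267, 292) 0.02 [0.6604 0.0429]
(384, 80) 0.02 [0.4546 0.1563]
(367, 292) 0.02 [0.6605 0.1491]
(273, 75) 0.02 [0.4506 0.0577]
(272.5, 292) 0.02 [0.6604 0.0487]
(377, 80) 0.02 [0.4547 0.15  ]
(362, 292) 0.02 [0.6604 0.1437]
(267, 297) 0.026 [0.6634 0.0436]
(365, 300) 0.026 [0.6669 0.1464]
(323, 147) 0.067 [0.5114 0.1018]
(273, 176) 0.026 [0.5384 0.0551]
(370, 180) 0.026 [0.5422 0.1465]
```

View pics/tray.png

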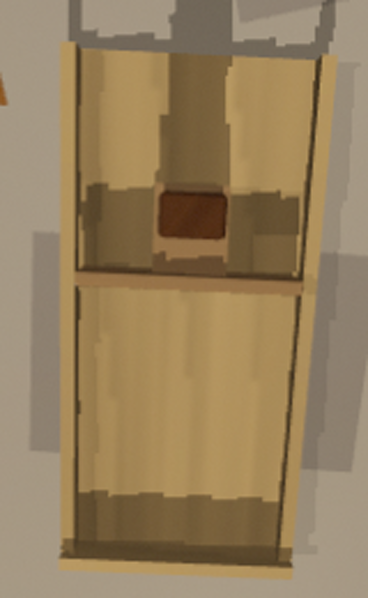

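>>> {"api": "arm_command", "payload": {"series": [[0.04,0.002,0.02,0.038],[0.071,0.002,0.06,0.038],[0.071,0.002,0.1,0.038],[0.071,0.002,0.13,0.038],[0.071,0.002,0.13,0.038]]}}

```text
time: 5.5
ee_pos: [0.5086, 0.1004, 0.0749]
tcp_rot: [-179.9, -0.4, 177.8]
wrist_force: [-0.6, -0.1, -0.3]
opening: 0.0856
grasp_force: 0.0
```

>>> {"api": "arm_command", "payload": {"series": [[0,0,0.02,0],[0,0,0.044,0],[0,0,0.044,0],[0,0,0.044,0],[0,0,0.044,0]]}}

```text
time: 6.0
ee_pos: [0.5123, 0.1011, 0.0369]
tcp_rot: [180.0, 0.1, 177.8]
wrist_force: [0.4, -0.1, -1.0]
opening: 0.0854
grasp_force: 0.0
```

>>> {"api": "arm_command", "payload": {"series": [[0,0,0,0],[0,0,0,0],[0,0,0,0],[0,0,0,0],[0,0,0,0]], "hand": 0.01, "grip_force": 40}}

```text
time: 6.5
ee_pos: [0.5112, 0.101, 0.035]
tcp_rot: [180.0, 0.0, 177.8]
wrist_force: [-1.8, 0.7, 2.8]
opening: 0.0231
grasp_force: 41.5
```

>>> {"api": "arm_command", "payload": {"series": [[0.012,0,0,0],[0.024,0,0,0],[0.033,0,0,0],[0.037,0,0,0],[0.037,0,0,0]]}}

```text
time: 7.0
ee_pos: [0.4767, 0.1025, 0.035]
tcp_rot: [180.0, 0.4, 177.8]
wrist_force: [21.3, 1.4, -12.5]
opening: 0.0232
grasp_force: 42.0
```

>>> {"api": "arm_command", "payload": {"series": [[-0.002,0,0,0],[-0.002,0,0,0],[-0.002,0,0,0],[-0.002,0,-0.03,0],[-0.002,0,-0.07,0]], "hand": 0.0854}}

```text
time: 7.5
ee_pos: [0.4742, 0.1018, 0.1036]
tcp_rot: [-179.9, -0.3, 177.8]
wrist_force: [1.6, 0.6, 1.3]
opening: 0.0852
grasp_force: 0.0
```

>>> {"api": "arm_command", "payload": {"series": [[0,0,-0.04,0],[-0.02,0.04,-0.08,0],[-0.05,0.08,-0.11,0],[-0.08,0.12,-0.12,0],[-0.1,0.16,-0.12,0]]}}

```text
time: 8.0
ee_pos: [0.577, 0.2492, 0.2261]
tcp_rot: [179.9, 0.2, 177.8]
wrist_force: [0.4, -0.7, 1.0]
opening: 0.0854
grasp_force: 0.0
```

>>> {"api": "arm_command", "payload": {"series": [[-0.02,0.04,0,0],[-0.024,0.083,0,0],[-0.024,0.083,0,0],[-0.024,0.083,0,0],[-0.024,0.083,0,0]]}}

```text
time: 8.5
ee_pos: [0.6027, 0.3292, 0.2239]
tcp_rot: [-180.0, -0.0, 177.8]
wrist_force: [-0.8, -0.1, -0.2]
opening: 0.0856
grasp_force: 0.0
```

```bash
python3 look.py w3 wedge1_tab fence_grip
```

```text
8.5 [0.6027 0.3292 0.2239] [-1.7997e+02 -2.0000e-02  1.7781e+02] [28.7 25.3 33.9 98.6 -0.  30.8] 0.08562105697790197
wedge1_tab [398. 187.] 0.75 [0.5717 0.4046]
wedge1_tab [107. 192.] 0.73 [0.5654 0.1256]
fence_grip [55. 93.] 0.68 [0.4772 0.104 ]
```

View pics/w3.png

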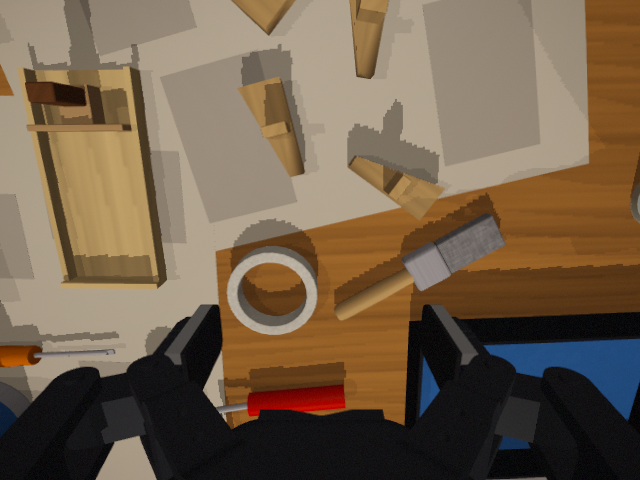

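```bash
cat > wfit.py <<'E'
from h import *
from scipy.optimize import minimize
Q=np.array([[45,-13.5],[45,26.5],[-45,.5],[-45,-13.5]])/1000
Tq=np.array([[5,-11],[5,11],[-5,11],[-5,-11]])/1000
def W(p,xy,z):
    a=np.radians(p[2]);r=np.array([[np.cos(a),-np.sin(a)],[np.sin(a),np.cos(a)]])
    return np.c_[xy@r.T+p[:2],np.full(len(xy),z)]
def edges(p,z0=0):
    t=W(p,Q,z0+.026);b=W(p,Q,z0);u=W(p,Tq,z0+.056)
    E=[(t[i],t[(i+1)%4]) for i in range(4)]+[(u[i],u[(i+1)%4]) for i in range(4)]
    return E
def fit(c,p0,z0=0):
    g=cv2.GaussianBlur(c['img'],(0,0),1.5).astype(float)
    gx=np.abs(cv2.Sobel(g,cv2.CV_64F,1,0)).max(2)**2;gy=np.abs(cv2.Sobel(g,cv2.CV_64F,0,1)).max(2)**2
    m=np.sqrt(gx+gy);m=np.minimum(m,150);m=m+cv2.GaussianBlur(m,(0,0),3)
    s=np.linspace(0.03,.97,40)[:,None]
    def f(p):
        P=np.vstack([a+(b-a)*s for a,b in edges(p,z0)]);q=px(c,P).astype(np.float32)
        return -cv2.remap(m.astype(np.float32),q[:,0],q[:,1],cv2.INTER_LINEAR).mean()
    best=min((minimize(f,np.array(p0)+[dx,dy,da],method='Nelder-Mead',options=dict(initial_simplex=np.array(p0)+[dx,dy,da]+np.array([[0,0,0],[.003,0,0],[0,.003,0],[0,0,3]]))) for dx in(-.006,0,.006) for dy in (-.006,0,.006) for da in(-8,0,8)),key=lambda r:r.fun)
    return best.x,best.fun
def draw(c,p,img,z0=0):
    for a,b in edges(p,z0):
        q=px(c,np.array([a,b]));cv2.line(img,tuple(int(v) for v in np.round(q[0])),tuple(int(v) for v in np.round(q[1])),(0,0,255),1)
def ends(c,thin,thick,z=.026):
    "middle pixels of the thin and thick end top edges -> pose"
    a=w(c,thin,z)[:2];b=w(c,thick,z)[:2]
    m0=(Q[2]+Q[3])/2;m1=(Q[0]+Q[1])/2
    h=np.degrees(np.arctan2(*(b-a)[::-1])-np.arctan2(*(m1-m0)[::-1]));d=np.linalg.norm(b-a)
    p=np.array([0,0,h]);p[:2]=(a+b)/2-(W(p,m0[None],0)+W(p,m1[None],0))[0,:2]/2
    print('len',d,'(91)',p); return p
E
python3 - <<'E'
from wfit import *
c=cam('wrist');img=c['img'].copy()
for t,k in [((297,174),(260,84)),((351,164),(432,202))]:
    p=ends(c,t,k);r=fit(c,p);print(r);draw(c,r[0],img)
cv2.imwrite('pics/f3.png',cv2.resize(img[50:250,200:480],None,fx=2.5,fy=2.5))
E
```

```text
len 0.08778666654697029 (91) [   0.51676992    0.29375785 -168.82050706]
(array([   0.51594133,    0.29285004, -167.80994863]), np.float64(-149.3762664794922))
len 0.09087717587413915 (91) [ 0.57093738  0.40225634 55.25230947]
(array([ 0.57111051,  0.40212227, 52.42846543]), np.float64(-146.2388153076172))
```

View pics/f3.png

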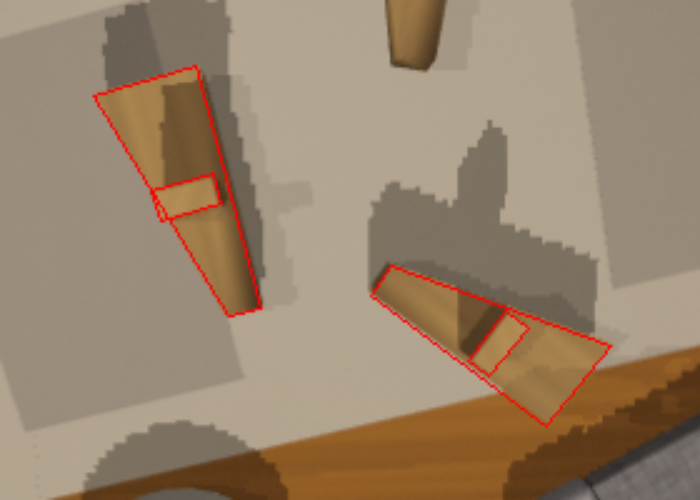

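>>> {"api": "arm_command", "payload": {"series": [[0.02,0.04,0.03,0.14],[0.0345,0.0716,0.07,0.28],[0.0345,0.0716,0.1,0.42],[0.0345,0.0716,0.12,0.56],[0.0345,0.0716,0.14,0.617]], "hand": 0.05}}

```text
time: 9.2
ee_pos: [0.5707, 0.4025, 0.0827]
tcp_rot: [-180.0, -0.0, 142.2]
wrist_force: [-0.3, 0.2, 1.7]
opening: 0.0498
grasp_force: 0.0
```

>>> {"api": "arm_command", "payload": {"series": [[0,0,0.02,0],[0,0,0.04,0],[0,0,0.054,0],[0,0,0.054,0],[0,0,0.054,0]]}}

```text
time: 9.7
ee_pos: [0.5714, 0.4027, 0.0305]
tcp_rot: [180.0, 0.0, 142.5]
wrist_force: [0.4, -0.1, -0.2]
opening: 0.0501
grasp_force: 0.0
```

>>> {"api": "arm_command", "payload": {"series": [[0,0,0,0],[0,0,0,0],[0,0,0,0],[0,0,0,0],[0,0,0,0]], "hand": 0.0, "grip_force": 50}}

```text
time: 10.2
ee_pos: [0.5717, 0.4033, 0.0308]
tcp_rot: [179.9, 0.0, 142.5]
wrist_force: [0.1, -0.1, 5.6]
opening: 0.0093
grasp_force: 49.5
```

>>> {"api": "arm_command", "payload": {"series": [[0,0,-0.04,0],[0,0,-0.08,0],[-0.015,-0.012,-0.11,0],[-0.045,-0.035,-0.11,0],[-0.08,-0.063,-0.11,0]]}}

```text
time: 10.7
ee_pos: [0.5966, 0.3045, 0.1407]
tcp_rot: [179.9, 0.0, 142.6]
wrist_force: [1.7, 0.2, -0.3]
opening: 0.0088
grasp_force: 49.0
```

>>> {"api": "arm_command", "payload": {"series": [[-0.038,-0.03,0,-0.12],[-0.075,-0.06,0,-0.24],[-0.11,-0.088,0,-0.36],[-0.14,-0.112,0,-0.48],[-0.1676,-0.134,0,-0.615]]}}

```text
time: 11.2
ee_pos: [0.6477, 0.0938, 0.1395]
tcp_rot: [-180.0, -0.0, 178.0]
wrist_force: [0.3, 1.0, -0.7]
opening: 0.0087
grasp_force: 48.9
```

>>> {"api": "arm_command", "payload": {"series": [[0,0,0,0],[0,0,0,0],[0,0,0,0],[0,0,0,0],[0,0,0,0]]}}

```text
time: 11.7
ee_pos: [0.6474, 0.097, 0.1397]
tcp_rot: [180.0, -0.0, 177.8]
wrist_force: [0.1, 0.1, -0.6]
opening: 0.0093
grasp_force: 48.9
```

>>> {"api": "arm_command", "payload": {"series": [[0,-0.001,0.03,0],[0,-0.001,0.06,0],[0,-0.001,0.078,0],[0,-0.001,0.085,0],[0,-0.001,0.085,0]]}}

```text
time: 12.2
ee_pos: [0.647, 0.0953, 0.054]
tcp_rot: [-180.0, -0.1, 177.7]
wrist_force: [-0.4, -0.5, -0.6]
opening: 0.009
grasp_force: 49.0
```

>>> {"api": "arm_command", "payload": {"series": [[0,0,0.005,0],[0,0,0.01,0],[0,0,0.015,0],[0,0,0.017,0],[0,0,0.017,0]]}}

```text
time: 12.7
ee_pos: [0.6474, 0.0948, 0.0374]
tcp_rot: [-180.0, -0.0, 177.7]
wrist_force: [0.6, -0.7, -0.8]
opening: 0.009
grasp_force: 49.0
```

>>> {"api": "arm_command", "payload": {"series": [[0,0,0,0],[0,0,0,0],[0,0,-0.02,0],[0,0,-0.06,0],[0,0,-0.09,0]], "hand": 0.05}}

```text
time: 13.2
ee_pos: [0.6477, 0.0949, 0.1299]
tcp_rot: [180.0, 0.1, 177.7]
wrist_force: [0.6, -0.8, 0.5]
opening: 0.05
grasp_force: 0.0
```

>>> {"api": "arm_command", "payload": {"series": [[0.03,0.038,0,0.14],[0.06,0.076,0,0.28],[0.09,0.115,0,0.42],[0.12,0.155,0,0.56],[0.139,0.1927,0,0.7]]}}

```text
time: 13.7
ee_pos: [0.5147, 0.2945, 0.1286]
tcp_rot: [179.9, 0.0, 137.3]
wrist_force: [1.2, 0.9, 1.0]
opening: 0.05
grasp_force: 0.0
```

>>> {"api": "arm_command", "payload": {"series": [[0,0,0,0.14],[0,0,0.01,0.28],[0,0,0.02,0.42],[0,0,0.03,0.56],[0,0,0.04,0.618]]}}

```text
time: 14.2
ee_pos: [0.5165, 0.2931, 0.0878]
tcp_rot: [180.0, -0.0, 101.9]
wrist_force: [-0.8, -0.4, -0.8]
opening: 0.0498
grasp_force: 0.0
```

Run:
```python
from wfit import *
o=bot.get_obs();print(o['time'],np.round(o['ee_pos'],4),np.round(o['tcp_rot'],2))
s=cam('scene')
print('placed',fit(s,[.6474,.0955,87.75],.006)); print('A',fit(s,[.516,.293,-168]))
c=cam('side')
print('placed',fit(c,[.6474,.0955,87.75],.006)); print('A',fit(c,[.516,.293,-168]))
```

```text
14.2 [0.5165 0.2931 0.0878] [ 1.7996e+02 -1.0000e-02  1.0191e+02]
placed (array([  0.65046505,   0.10493206, 104.45539602]), np.float64(-100.11030578613281))
A (array([   0.50129484,    0.29646071, -171.66528133]), np.float64(-167.0504150390625))
placed (array([ 0.64314649,  0.08392934, 64.6804086 ]), np.float64(-165.21466064453125))
A (array([   0.51349311,    0.28828744, -165.78417651]), np.float64(-159.11209106445312))
```

>>> {"api": "arm_command", "payload": {"series": [[0,0,0.02,0],[0,0,0.04,0],[0,0,0.057,0],[0,0,0.057,0],[0,0,0.057,0]]}}

```text
time: 14.8
ee_pos: [0.5166, 0.2931, 0.0317]
tcp_rot: [180.0, -0.0, 102.3]
wrist_force: [0.0, 0.7, 0.3]
opening: 0.0502
grasp_force: 0.0
```

>>> {"api": "arm_command", "payload": {"series": [[0,0,0,0],[0,0,0,0],[0,0,0,0],[0,0,0,0],[0,0,0,0]], "hand": 0.0}}

```text
time: 15.3
ee_pos: [0.5169, 0.2933, 0.0318]
tcp_rot: [179.9, -0.0, 102.2]
wrist_force: [0.5, -0.2, 5.6]
opening: 0.0093
grasp_force: 49.6
```

>>> {"api": "arm_command", "payload": {"series": [[0,0,-0.03,0],[0,0,-0.07,0],[0,0,-0.11,0],[-0.03,0.008,-0.11,0],[-0.06,0.017,-0.11,0]]}}

```text
time: 15.8
ee_pos: [0.5463, 0.2381, 0.1424]
tcp_rot: [179.8, -0.0, 102.3]
wrist_force: [0.4, 0.5, -0.3]
opening: 0.0088
grasp_force: 48.9
```

>>> {"api": "arm_command", "payload": {"series": [[-0.04,0.01,0,-0.14],[-0.08,0.02,0,-0.28],[-0.12,0.03,0,-0.42],[-0.1527,0.042,0,-0.56],[-0.1527,0.042,0,-0.7]]}}

```text
time: 16.3
ee_pos: [0.6204, 0.0938, 0.1401]
tcp_rot: [-179.9, 0.0, 142.4]
wrist_force: [-0.2, 0.7, -1.0]
opening: 0.0091
grasp_force: 48.9
```

>>> {"api": "arm_command", "payload": {"series": [[0,0,0,-0.14],[0,0,0,-0.28],[0,0,0,-0.42],[0,0,0,-0.56],[0,0,0,-0.624]]}}

```text
time: 16.8
ee_pos: [0.6189, 0.0975, 0.1405]
tcp_rot: [-180.0, -0.0, 178.4]
wrist_force: [0.2, 0.3, -0.1]
opening: 0.0088
grasp_force: 48.9
```

>>> {"api": "arm_command", "payload": {"series": [[0.001,-0.0005,0.03,0.004],[0.001,-0.0005,0.06,0.004],[0.001,-0.0005,0.078,0.004],[0.001,-0.0005,0.085,0.004],[0.001,-0.0005,0.085,0.004]]}}

```text
time: 17.3
ee_pos: [0.6174, 0.097, 0.0549]
tcp_rot: [-180.0, -0.1, 177.8]
wrist_force: [0.2, -0.0, 0.3]
opening: 0.0092
grasp_force: 48.9
```

>>> {"api": "arm_command", "payload": {"series": [[0,0,0.005,0],[0,0,0.01,0],[0,0,0.015,0],[0,0,0.017,0],[0,0,0.017,0]]}}

```text
time: 17.8
ee_pos: [0.6178, 0.0971, 0.0384]
tcp_rot: [-180.0, -0.0, 177.8]
wrist_force: [1.1, -0.1, 0.2]
opening: 0.0093
grasp_force: 48.9
```

>>> {"api": "arm_command", "payload": {"series": [[0,0,0,0],[0,0,0,0],[0,0,-0.02,0],[0,0,-0.06,0],[0,0,-0.1,0]], "hand": 0.05}}

```text
time: 18.3
ee_pos: [0.6175, 0.097, 0.1396]
tcp_rot: [-180.0, -0.1, 177.8]
wrist_force: [1.3, 0.5, 0.5]
opening: 0.05
grasp_force: 0.0
```

>>> {"api": "arm_command", "payload": {"series": [[0.025,0.035,-0.02,0],[0.05,0.07,-0.04,0],[0.08,0.11,-0.06,0],[0.11,0.15,-0.08,0],[0.138,0.188,-0.08,0]]}}

```text
time: 18.8
ee_pos: [0.4893, 0.2879, 0.2215]
tcp_rot: [179.9, 0.2, 177.8]
wrist_force: [1.7, 0.6, -0.7]
opening: 0.0499
grasp_force: 0.0
```

>>> {"api": "arm_command", "payload": {"series": [[0.029,0.0386,0,0],[0.029,0.0386,0,0],[0.029,0.0386,0,0],[0.029,0.0386,0,0],[0.029,0.0386,0,0]]}}

```text
time: 19.3
ee_pos: [0.4629, 0.3252, 0.2185]
tcp_rot: [-180.0, 0.0, 177.7]
wrist_force: [0.2, 0.4, -0.9]
opening: 0.0499
grasp_force: 0.0
```

```bash
python3 look.py w4 wedge1_tab
```

```text
19.3 [0.4629 0.3252 0.2185] [-179.99    0.    177.74] [35.1  6.9 10.7 93.8 -0.  37.4] 0.04993918117569724
wedge1_tab [114. 371.] 0.57 [0.6237 0.0877]
```

View pics/w4.png

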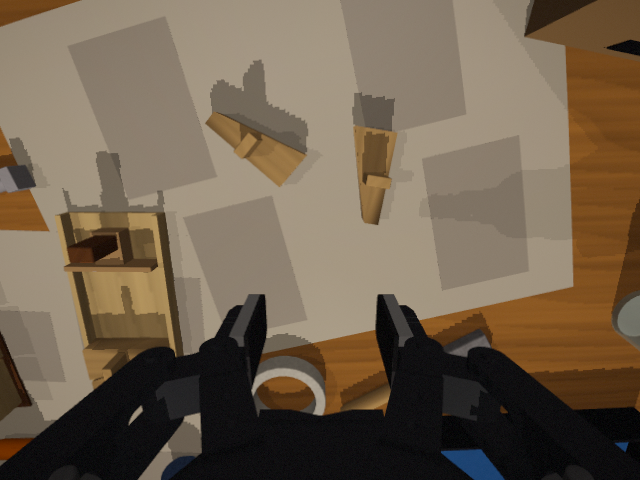

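Run:
```python
from wfit import *
c=cam('wrist')
for t,k in [((210,119),(292,170)),((370,222),(376,130))]:
    p=ends(c,t,k);r=fit(c,p);print(r)
```

```text
len 0.08830884626939987 (91) [ 0.38853344  0.26396248 47.61367905]
(array([ 0.38853328,  0.2636394 , 46.45868716]), np.float64(-163.70315551757812))
len 0.08814295414926758 (91) [  0.42377832   0.37844008 168.19218039]
(array([  0.42411927,   0.3785357 , 169.23510868]), np.float64(-163.32586669921875))
```

>>> {"api": "arm_command", "payload": {"series": [[0.03,-0.03,0.02,0.14],[0.0719,-0.0645,0.05,0.28],[0.0719,-0.0645,0.08,0.42],[0.0719,-0.0645,0.11,0.56],[0.0719,-0.0645,0.135,0.7]]}}

```text
time: 19.95
ee_pos: [0.3876, 0.2635, 0.0822]
tcp_rot: [-180.0, 0.0, 137.3]
wrist_force: [0.3, -0.4, -0.1]
opening: 0.05
grasp_force: 0.0
```

>>> {"api": "arm_command", "payload": {"series": [[0,0,0.02,0.02],[0,0,0.04,0.02],[0,0,0.0525,0.02],[0,0,0.0525,0.02],[0,0,0.0525,0.02]]}}

```text
time: 20.45
ee_pos: [0.3882, 0.2644, 0.0316]
tcp_rot: [180.0, 0.0, 136.6]
wrist_force: [-0.1, -0.0, -0.4]
opening: 0.0498
grasp_force: 0.0
```

>>> {"api": "arm_command", "payload": {"series": [[0,0,0,0],[0,0,0,0],[0,0,0,0],[0,0,0,0],[0,0,0,0]], "hand": 0.0}}

```text
time: 20.95
ee_pos: [0.3884, 0.2648, 0.0318]
tcp_rot: [179.9, 0.0, 136.6]
wrist_force: [-0.1, 0.8, 5.8]
opening: 0.0092
grasp_force: 49.8
```

>>> {"api": "arm_command", "payload": {"series": [[0,0,-0.03,0],[0,0,-0.07,0],[0,0,-0.11,0],[-0.035,0.002,-0.11,0],[-0.075,0.005,-0.11,0]]}}

```text
time: 21.45
ee_pos: [0.4466, 0.2169, 0.1427]
tcp_rot: [179.8, 0.1, 136.7]
wrist_force: [1.2, 1.5, -0.6]
opening: 0.009
grasp_force: 49.1
```

>>> {"api": "arm_command", "payload": {"series": [[-0.04,0.002,0,-0.14],[-0.08,0.005,0,-0.28],[-0.12,0.008,0,-0.42],[-0.16,0.01,0,-0.56],[-0.1845,0.0117,0,-0.7]]}}

```text
time: 21.95
ee_pos: [0.5893, 0.0962, 0.1404]
tcp_rot: [-180.0, -0.0, 176.9]
wrist_force: [-1.0, 0.7, 0.1]
opening: 0.0092
grasp_force: 48.9
```

>>> {"api": "arm_command", "payload": {"series": [[0,0,0,-0.02],[0,0,0,-0.02],[0,0,0,-0.02],[0,0,0,-0.02],[0,0,0,-0.02]]}}

```text
time: 22.45
ee_pos: [0.5874, 0.0989, 0.1413]
tcp_rot: [180.0, 0.0, 177.9]
wrist_force: [0.1, 0.2, 0.2]
opening: 0.0093
grasp_force: 48.9
```

>>> {"api": "arm_command", "payload": {"series": [[0,-0.0008,0.03,0.002],[0,-0.0008,0.06,0.002],[0,-0.0008,0.078,0.002],[0,-0.0008,0.085,0.002],[0,-0.0008,0.085,0.002]]}}

```text
time: 22.95
ee_pos: [0.5872, 0.0976, 0.0555]
tcp_rot: [-180.0, -0.1, 177.7]
wrist_force: [0.4, -0.9, 0.3]
opening: 0.0088
grasp_force: 49.0
```

>>> {"api": "arm_command", "payload": {"series": [[0,0,0.005,0],[0,0,0.01,0],[0,0,0.015,0],[0,0,0.0178,0],[0,0,0.0178,0]]}}

```text
time: 23.45
ee_pos: [0.5879, 0.0974, 0.0382]
tcp_rot: [180.0, 0.0, 177.7]
wrist_force: [-0.4, -0.1, -0.5]
opening: 0.0089
grasp_force: 49.0
```

>>> {"api": "arm_command", "payload": {"series": [[0,0,0,0],[0,0,0,0],[0,0,-0.02,0],[0,0,-0.06,0],[0,0,-0.1,0]], "hand": 0.05}}

```text
time: 23.95
ee_pos: [0.5872, 0.0973, 0.1388]
tcp_rot: [-180.0, -0.1, 177.7]
wrist_force: [1.4, 0.4, 0.5]
opening: 0.05
grasp_force: 0.0
```

>>> {"api": "arm_command", "payload": {"series": [[0.025,0.04,0,0.14],[0.05,0.08,0,0.28],[0.075,0.12,0,0.42],[0.1,0.16,0,0.56],[0.125,0.2,0,0.7]]}}

```text
time: 24.45
ee_pos: [0.471, 0.3017, 0.1385]
tcp_rot: [180.0, 0.0, 137.7]
wrist_force: [0.9, 0.9, 0.2]
opening: 0.0499
grasp_force: 0.0
```

Run:
```python
from wfit import *
o=bot.get_obs();p=o['ee_pos'];y=np.radians(o['tcp_rot'][2]);d=np.array([.4241,.3785])-p[:2]
print(p,o['tcp_rot'],'tool',d@[np.cos(y),np.sin(y)],d@[np.sin(y),-np.cos(y)],'turn',y-np.radians(79.2))
c=cam('wrist');r=fit(c,[.4241,.3785,169.2]);print(r)
cv2.imwrite('pics/w5.png',c['img'])
```

```text
[0.47101481 0.3017167  0.13849233] [1.79966303e+02 9.55089543e-03 1.37663048e+02] tool 0.08639201954022219 0.025161355521126093 turn 1.0203726706735892
(array([  0.4224363 ,   0.37948715, 170.5954416 ]), np.float64(-87.8305892944336))
```

>>> {"api": "arm_command", "payload": {"series": [[0.04,0.012,0,0.14],[0.086,0.025,0,0.28],[0.086,0.025,0,0.42],[0.086,0.025,0.01,0.56],[0.086,0.025,0.02,0.7]]}}

```text
time: 25.0
ee_pos: [0.4247, 0.3771, 0.1183]
tcp_rot: [180.0, -0.0, 97.6]
wrist_force: [-0.0, -0.2, -0.5]
opening: 0.05
grasp_force: 0.0
```

>>> {"api": "arm_command", "payload": {"series": [[0,0,0.02,0.14],[0,0,0.04,0.28],[0,0,0.06,0.32],[0,0,0.08,0.32],[0,0,0.087,0.32]]}}

```text
time: 25.5
ee_pos: [0.4241, 0.3757, 0.0292]
tcp_rot: [-179.9, 0.1, 79.6]
wrist_force: [0.3, 1.0, 0.0]
opening: 0.0499
grasp_force: 0.0
```

>>> {"api": "arm_command", "payload": {"series": [[0,0,0,0],[0,0,0,0],[0,0,0,0],[0,0,0,0],[0,0,0,0]], "hand": 0.0}}

```text
time: 26.0
ee_pos: [0.4256, 0.377, 0.0326]
tcp_rot: [179.9, -0.1, 79.6]
wrist_force: [0.5, -0.6, 6.9]
opening: 0.0089
grasp_force: 50.4
```

>>> {"api": "arm_command", "payload": {"series": [[0,0,-0.03,0],[0,0,-0.07,0],[0,0,-0.11,0],[-0.03,0.02,-0.11,0],[-0.06,0.043,-0.11,0]]}}

```text
time: 26.5
ee_pos: [0.4567, 0.3099, 0.1429]
tcp_rot: [179.9, -0.1, 79.7]
wrist_force: [0.3, -0.5, -0.2]
opening: 0.0089
grasp_force: 49.4
```

>>> {"api": "arm_command", "payload": {"series": [[-0.03,0.02,0,-0.14],[-0.065,0.046,0,-0.28],[-0.1,0.072,0,-0.42],[-0.135,0.098,0,-0.56],[-0.165,0.12,0,-0.7]]}}

```text
time: 27.0
ee_pos: [0.545, 0.1236, 0.1414]
tcp_rot: [180.0, 0.0, 120.0]
wrist_force: [0.3, 0.8, -0.8]
opening: 0.0089
grasp_force: 49.4
```

```bash
cat > go.py <<'E'
import sys
from h import *
x,y_,yaw=map(float,sys.argv[1:4])
o=bot.get_obs();p=o['ee_pos'];y=np.radians(o['tcp_rot'][2]);d=np.array([x,y_])-p[:2]
t=(np.degrees(y)-yaw+180)%360-180
print(o['time'],np.round(p,4),np.round(o['tcp_rot'],2),'tool %.4f %.4f turn %.4f'%(d@[np.cos(y),np.sin(y)],d@[np.sin(y),-np.cos(y)],np.radians(t)))
E
python3 go.py .558 .099 177.75
```

```text
27.0 [0.545  0.1236 0.1414] [1.7999e+02 1.0000e-02 1.1996e+02] tool -0.0278 -0.0010 turn -1.0086
```

>>> {"api": "arm_command", "payload": {"series": [[-0.0278,-0.001,0,-0.14],[-0.0278,-0.001,0,-0.28],[-0.0278,-0.001,0,-0.42],[-0.0278,-0.001,0,-0.56],[-0.0278,-0.001,0,-0.7]]}}

```text
time: 27.5
ee_pos: [0.5573, 0.1008, 0.1412]
tcp_rot: [-180.0, -0.0, 160.1]
wrist_force: [-0.4, 0.1, -0.4]
opening: 0.0091
grasp_force: 49.4
```

>>> {"api": "arm_command", "payload": {"series": [[0,0,0,-0.14],[0,0,0,-0.28],[0,0,0,-0.309],[0,0,0,-0.309],[0,0,0,-0.309]]}}

```text
time: 28.0
ee_pos: [0.5573, 0.1009, 0.1412]
tcp_rot: [-180.0, -0.0, 177.3]
wrist_force: [-0.4, 0.3, -0.6]
opening: 0.0089
grasp_force: 49.4
```

```bash
python3 go.py .558 .0988 177.75
```

```text
28.0 [0.5573 0.1009 0.1412] [-180.    -0.   177.3] tool -0.0008 -0.0021 turn -0.0079
```

>>> {"api": "arm_command", "payload": {"series": [[-0.0005,-0.002,0.03,-0.006],[-0.0005,-0.002,0.06,-0.006],[-0.0005,-0.002,0.078,-0.006],[-0.0005,-0.002,0.085,-0.006],[-0.0005,-0.002,0.085,-0.006]]}}

```text
time: 28.5
ee_pos: [0.5573, 0.0989, 0.0556]
tcp_rot: [-180.0, -0.1, 177.8]
wrist_force: [0.1, -0.2, -0.4]
opening: 0.0091
grasp_force: 49.4
```

>>> {"api": "arm_command", "payload": {"series": [[0,0,0.005,0],[0,0,0.01,0],[0,0,0.015,0],[0,0,0.0175,0],[0,0,0.0175,0]]}}

```text
time: 29.0
ee_pos: [0.5578, 0.0989, 0.0388]
tcp_rot: [180.0, 0.0, 177.8]
wrist_force: [-0.5, 0.1, -0.6]
opening: 0.009
grasp_force: 49.4
```

>>> {"api": "arm_command", "payload": {"series": [[0,0,0,0],[0,0,0,0],[0,0,-0.02,0],[0,0,-0.06,0],[0,0,-0.1,0]], "hand": 0.05}}

```text
time: 29.5
ee_pos: [0.5571, 0.0988, 0.1394]
tcp_rot: [-180.0, -0.1, 177.8]
wrist_force: [1.0, 0.4, 0.3]
opening: 0.05
grasp_force: 0.0
```

>>> {"api": "arm_command", "payload": {"series": [[-0.015,0,-0.04,0],[-0.03,0,-0.07,0],[-0.03,0,-0.07,0],[-0.03,0,-0.07,0],[-0.03,0,-0.07,0]]}}

```text
time: 30.0
ee_pos: [0.5871, 0.0978, 0.2075]
tcp_rot: [-180.0, -0.1, 177.8]
wrist_force: [0.0, -0.2, 0.4]
opening: 0.0502
grasp_force: 0.0
```

```bash
python3 look.py w6 wedge1_tab fence_grip
python3 - <<'E'
import cv2
i=cv2.imread('pics/w6.png');cv2.imwrite('pics/w6c.png',cv2.resize(i[0:360,200:460],None,fx=1.6,fy=1.6))
E
```

```text
30.0 [0.5871 0.0978 0.2075] [-1.7998e+02 -1.0000e-01  1.7782e+02] [ 9.5 11.  14.1 93.2  0.  11.6] 0.05017819198046497
wedge1_tab [318. 288.] 0.88 [0.6505 0.0937]
fence_grip [322.  96.] 0.91 [0.4766 0.1038]
```

View pics/w6c.png

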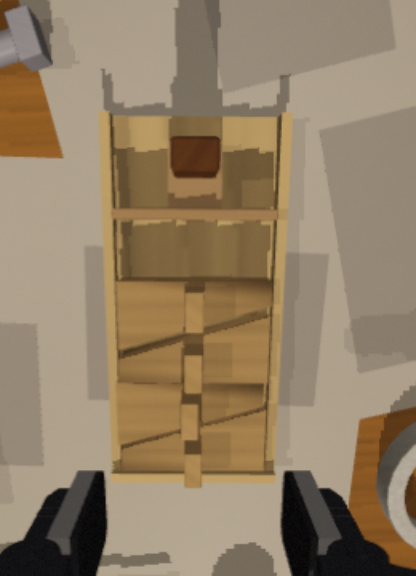

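>>> {"api": "arm_command", "payload": {"series": [[0.04,0,0,0],[0.08,0,0.02,0],[0.11,0.0005,0.06,0],[0.11,0.0005,0.1,0],[0.11,0.0005,0.13,0]]}}

```text
time: 30.65
ee_pos: [0.4759, 0.1024, 0.0763]
tcp_rot: [-180.0, -0.1, 177.8]
wrist_force: [0.7, 0.6, 0.6]
opening: 0.0498
grasp_force: 0.0
```

>>> {"api": "arm_command", "payload": {"series": [[0,0,0.02,0],[0,0,0.04,0],[0,0,0.04,0],[0,0,0.04,0],[0,0,0.04,0]]}}

```text
time: 31.15
ee_pos: [0.4783, 0.1026, 0.0399]
tcp_rot: [180.0, 0.1, 177.8]
wrist_force: [0.9, 1.2, -0.4]
opening: 0.0501
grasp_force: 0.0
```

>>> {"api": "arm_command", "payload": {"series": [[0,0,0,0],[0,0,0,0],[0,0,0,0],[0,0,0,0],[0,0,0,0]], "hand": 0.01, "grip_force": 50}}

```text
time: 31.65
ee_pos: [0.4783, 0.1025, 0.0397]
tcp_rot: [180.0, 0.1, 177.8]
wrist_force: [0.3, -1.0, 6.3]
opening: 0.0235
grasp_force: 49.1
```

>>> {"api": "arm_command", "payload": {"series": [[-0.008,0,0,0],[-0.016,0,0,0],[-0.024,0,0,0],[-0.032,0,0,0],[-0.038,0,0,0]]}}

```text
time: 32.15
ee_pos: [0.5162, 0.1009, 0.0397]
tcp_rot: [-180.0, 0.0, 177.8]
wrist_force: [-4.7, -2.2, 8.8]
opening: 0.0231
grasp_force: 49.5
```

>>> {"api": "arm_command", "payload": {"series": [[-0.002,0,0,0],[-0.004,0,0,0],[-0.006,0,0,0],[-0.008,0,0,0],[-0.008,0,0,0]]}}

```text
time: 32.65
ee_pos: [0.524, 0.1005, 0.0397]
tcp_rot: [-180.0, 0.0, 177.8]
wrist_force: [-3.0, -2.4, 7.2]
opening: 0.023
grasp_force: 49.5
```

>>> {"api": "arm_command", "payload": {"series": [[-0.001,0,0,0],[-0.002,0,0,0],[-0.003,0,0,0],[-0.004,0,0,0],[-0.004,0,0,0]]}}

```text
time: 33.15
ee_pos: [0.5276, 0.1003, 0.0398]
tcp_rot: [-180.0, 0.0, 177.8]
wrist_force: [-4.9, -3.1, 8.5]
opening: 0.0226
grasp_force: 49.6
```

>>> {"api": "arm_command", "payload": {"series": [[-0.001,0,0,0],[-0.001,0,0,0],[-0.002,0,0,0],[-0.002,0,0,0],[-0.002,0,0,0]]}}

```text
time: 33.65
ee_pos: [0.5288, 0.1003, 0.0397]
tcp_rot: [-180.0, -0.1, 177.8]
wrist_force: [-10.8, -2.5, 11.7]
opening: 0.0231
grasp_force: 50.0
```

>>> {"api": "arm_command", "payload": {"series": [[0,0,0,0],[0,0,0,0],[0,0,0,0],[0,0,-0.03,0],[0,0,-0.07,0]], "hand": 0.05}}

```text
time: 34.15
ee_pos: [0.5285, 0.1003, 0.1074]
tcp_rot: [-179.9, -0.2, 177.8]
wrist_force: [1.0, 0.1, 0.3]
opening: 0.0501
grasp_force: 0.0
```

>>> {"api": "arm_command", "payload": {"series": [[0,0,-0.04,0],[-0.01,-0.03,-0.08,0],[-0.02,-0.07,-0.11,0],[-0.03,-0.11,-0.12,0],[-0.038,-0.15,-0.12,0]]}}

```text
time: 34.65
ee_pos: [0.5632, -0.0524, 0.2311]
tcp_rot: [-180.0, 0.2, 177.9]
wrist_force: [0.9, -0.0, -1.4]
opening: 0.0502
grasp_force: 0.0
```

>>> {"api": "arm_command", "payload": {"series": [[0,-0.03,0,-0.038],[0,-0.03,0,-0.038],[0,-0.03,0,-0.038],[0,-0.03,0,-0.038],[0,-0.03,0,-0.038]]}}

```text
time: 35.15
ee_pos: [0.5609, -0.0799, 0.2287]
tcp_rot: [180.0, 0.0, -179.9]
wrist_force: [-0.9, -0.1, 0.1]
opening: 0.0503
grasp_force: 0.0
```

```bash
python3 look.py w7 bolt70a_mid bolt95a_mid bolt120_mid bin70_slot bin95_slot bin120_slot fence_grip wedge1_tab
```

```text
35.15 [ 0.5609 -0.0799  0.2287] [ 180.      0.   -179.94] [-8.1  7.2 12.2 95.   0.  -8.2] 0.05025008803267886
bolt70a_mid [483. 214.] 0.64 [0.5605 0.0963]
bolt95a_mid [92. 31.] 0.77 [ 0.3853 -0.2938]
bolt120_mid [367.  71.] 0.84 [ 0.4208 -0.0346]
bin70_slot [249. 261.] 0.66 [ 0.595  -0.1469]
bin95_slot [250. 330.] 0.94 [ 0.6689 -0.1503]
bin120_slot [228. 190.] 0.84 [ 0.5278 -0.1622]
bin120_slot [482. 216.] 0.64 [0.5509 0.0693]
fence_grip [511. 188.] 0.67 [0.5271 0.1011]
wedge1_tab [488. 308.] 0.77 [0.6584 0.1023]
```

View pics/w7.png

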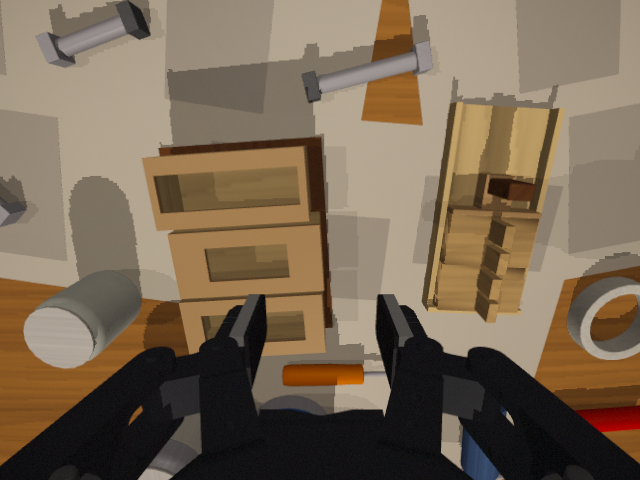

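```bash
cat > bfit.py <<'E'
from wfit import *
def rect(x0,x1,y0,y1,z): return [np.array(v) for v in [[x0,y0,z],[x1,y0,z],[x1,y1,z],[x0,y1,z]]]
def loop(r): return [(r[i],r[(i+1)%4]) for i in range(4)]
def bolt(L): 
    h=L/2;E=[]
    for s in(-1,1):
        a,b=sorted((s*h,s*(h-.013)));E+=loop(rect(a,b,-.012,.012,.024))
    return E+[(np.array([-h+.013,s*.008,.012]),np.array([h-.013,s*.008,.012])) for s in(-1,1)]
def slot(L): return loop(rect(-.017,.017,-L/2,L/2,.066))+loop(rect(-.033,.033,-.071,.071,.066))
def mfit(c,E,p0,da=6,dd=.005):
    g=cv2.GaussianBlur(c['img'],(0,0),1.2).astype(float)
    m=np.minimum(np.sqrt((cv2.Sobel(g,cv2.CV_64F,1,0)**2+cv2.Sobel(g,cv2.CV_64F,0,1)**2).max(2)),150)
    m=(m+cv2.GaussianBlur(m,(0,0),3)).astype(np.float32)
    s=np.linspace(0.03,.97,30)[:,None];P0=np.vstack([a+(b-a)*s for a,b in E])
    def f(p):
        q=px(c,np.c_[W(p,P0[:,:2],0)[:,:2],P0[:,2]]).astype(np.float32)
        return -cv2.remap(m,q[:,0],q[:,1],cv2.INTER_LINEAR).mean()
    st=[np.array(p0)+[x*dd,y*dd,a*da] for x in(-1,0,1) for y in(-1,0,1) for a in(-1,0,1)]
    b=min((minimize(f,q,method='Nelder-Mead',options=dict(initial_simplex=q+np.array([[0,0,0],[.003,0,0],[0,.003,0],[0,0,3]]))) for q in st),key=lambda r:r.fun)
    return np.round(b.x,4),round(b.fun,1)
def bdraw(c,E,p,img):
    for a,b in E:
        q=px(c,np.array([np.r_[W(p,v[None,:2],0)[0,:2],v[2]] for v in(a,b)]));cv2.line(img,tuple(map(int,np.round(q[0]))),tuple(map(int,np.round(q[1]))),(0,0,255),1)
E
python3 - <<'E'
from bfit import *
c=cam('wrist');img=c['img'].copy()
for n,E,p in [('b120',bolt(.12),[.4208,-.036,104]),('b95',bolt(.095),[.3853,-.2938,108]),('b95as70',bolt(.07),[.3853,-.2938,108]),('s120',slot(.128),[.5278,-.1622,94]),('s70',slot(.078),[.597,-.149,94]),('s95',slot(.103),[.669,-.1503,94])]:
    r=mfit(c,E,p);print(n,r)
    if n!='b95as70': bdraw(c,E,r[0],img)
cv2.imwrite('pics/f7.png',cv2.resize(img[0:370,20:440],None,fx=1.6,fy=1.6))
E
```

```text
b120 (array([ 4.236000e-01, -3.570000e-02,  1.044521e+02]), np.float64(-148.5))
b95 (array([  0.3897,  -0.2919, 106.7787]), np.float64(-138.2))
b95as70 (array([  0.3919,  -0.2913, 117.408 ]), np.float64(-127.7))
s120 (array([ 0.5672, -0.1883, 92.5773]), np.float64(-111.1))
s70 (array([ 0.5995, -0.1548, 94.5787]), np.float64(-99.1))
s95 (array([  0.6831,  -0.1428, 100.3661]), np.float64(-106.1))
```

View pics/f7.png

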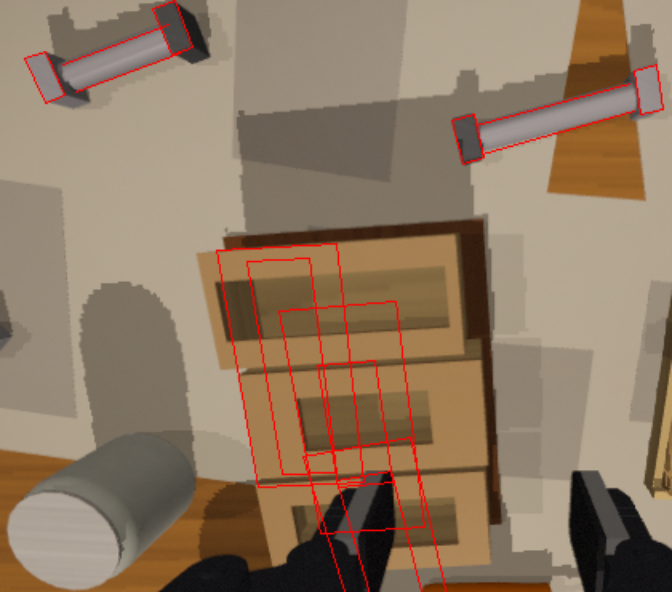

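```bash
python3 - <<'E'
from bfit import *
c=cam('wrist')
for n,E,p in [('s120',slot(.128),[.5278,-.1622,4]),('s70',slot(.078),[.597,-.153,4]),('s95',slot(.103),[.669,-.1503,4])]:
    print(n,mfit(c,E,p))
h=lambda a:np.round(w(c,a,.066)[:2],4)
# clicked slot corners from f7: (x/1.6+20, y/1.6)
for n,q in [('s120',[(217,283),(445,267),(449,325),(226,341)]),('s70',[(297,399),(429,390),(433,443),(304,452)])]:
    P=np.array([h((a/1.6+20,b/1.6)) for a,b in q]);print(n,P.mean(0),np.linalg.norm(P[0]-P[1]),np.linalg.norm(P[1]-P[2]),np.degrees(np.arctan2(*(P[1]-P[0])[::-1])))
E
python3 go.py .4236 -.0357 194.45
```

```text
s120 (array([ 0.5276, -0.1627,  3.5934]), np.float64(-195.7))
s70 (array([ 0.5969, -0.1491,  3.7036]), np.float64(-204.8))
s95 (array([ 0.6669, -0.1471,  3.4606]), np.float64(-179.4))
s120 [ 0.527625 -0.1623  ] 0.1269715716213673 0.03203997503120129 93.74803823584413
s70 [ 0.59725  -0.148625] 0.0781936698205168 0.03342932844075691 94.03341107277025
35.7 [ 0.5609 -0.0808  0.2287] [-180.   -0.  180.] tool 0.1373 0.0451 turn -0.2522
```

>>> {"api": "arm_command", "payload": {"series": [[0.035,0.012,0,0.14],[0.07,0.024,0.015,0.28],[0.105,0.036,0.03,0.42],[0.1373,0.0451,0.045,0.56],[0.1373,0.0451,0.06,0.7]]}}

```text
time: 36.2
ee_pos: [0.4209, -0.035, 0.1689]
tcp_rot: [180.0, 0.0, 139.6]
wrist_force: [1.0, -0.1, 1.1]
opening: 0.05
grasp_force: 0.0
```

>>> {"api": "arm_command", "payload": {"series": [[0,0,0.03,0.14],[0,0,0.06,0.28],[0,0,0.09,0.42],[0,0,0.1,0.56],[0,0,0.1,0.618]]}}

```text
time: 36.7
ee_pos: [0.4224, -0.0356, 0.0668]
tcp_rot: [-179.8, -0.1, 104.2]
wrist_force: [1.1, 0.8, 1.5]
opening: 0.0501
grasp_force: 0.0
```

```bash
python3 go.py .4236 -.0357 104.45
```

```text
36.7 [ 0.4224 -0.0356  0.0668] [-1.7984e+02 -6.0000e-02  1.0417e+02] tool -0.0004 0.0012 turn -0.0048
```

>>> {"api": "arm_command", "payload": {"series": [[0,0,0.02,0],[0,0,0.04,0],[0,0,0.055,0],[0,0,0.061,0],[0,0,0.061,0]]}}

```text
time: 37.2
ee_pos: [0.4232, -0.0357, 0.0072]
tcp_rot: [-179.9, -0.0, 104.5]
wrist_force: [-0.5, 0.0, 0.2]
opening: 0.0501
grasp_force: 0.0
```

>>> {"api": "arm_command", "payload": {"series": [[0,0,0,0],[0,0,0,0],[0,0,0,0],[0,0,0,0],[0,0,0,0]], "hand": 0.005, "grip_force": 60}}

```text
time: 37.7
ee_pos: [0.4242, -0.0358, 0.0088]
tcp_rot: [179.9, 0.0, 104.5]
wrist_force: [-0.9, -0.0, 5.0]
opening: 0.0134
grasp_force: 58.5
```

```bash
python3 go.py .5276 -.1625 93.6
```

```text
37.7 [ 0.4242 -0.0358  0.0088] [1.7992e+02 3.0000e-02 1.0447e+02] tool -0.1486 0.0685 turn 0.1898
```

>>> {"api": "arm_command", "payload": {"series": [[0,0,0,0],[0,0,0,0],[0,0,0.003,0],[0,0,0.004,0],[0,0,0.004,0]], "hand": 0.03}}

```text
time: 38.2
ee_pos: [0.4234, -0.0357, 0.0034]
tcp_rot: [-180.0, -0.0, 104.5]
wrist_force: [-0.0, 0.6, -0.2]
opening: 0.03
grasp_force: 0.0
```

>>> {"api": "arm_command", "payload": {"series": [[0,0,0,0],[0,0,0,0],[0,0,0,0],[0,0,0,0],[0,0,0,0]], "hand": 0.005}}

```text
time: 38.7
ee_pos: [0.4237, -0.0357, 0.0038]
tcp_rot: [180.0, 0.0, 104.5]
wrist_force: [-0.9, 0.3, 3.1]
opening: 0.0136
grasp_force: 58.7
```

>>> {"api": "arm_command", "payload": {"series": [[0,0,-0.02,0],[0,0,-0.05,0],[0,0,-0.08,0],[0,0,-0.11,0],[0,0,-0.11,0]]}}

```text
time: 39.2
ee_pos: [0.4253, -0.0359, 0.1172]
tcp_rot: [179.7, 0.1, 104.5]
wrist_force: [0.6, -0.6, -1.5]
opening: 0.0137
grasp_force: 58.9
```

>>> {"api": "arm_command", "payload": {"series": [[-0.035,0.016,0,0.05],[-0.07,0.032,0,0.1],[-0.105,0.048,0,0.15],[-0.14,0.064,0,0.19],[-0.1488,0.0688,0,0.19]]}}

```text
time: 39.7
ee_pos: [0.5284, -0.165, 0.1115]
tcp_rot: [-179.9, -0.0, 93.4]
wrist_force: [0.1, 1.1, -1.9]
opening: 0.0135
grasp_force: 59.0
```

>>> {"api": "arm_command", "payload": {"series": [[0,0,0.01,0],[0,0,0.02,0],[0,0,0.03,0],[0,0,0.036,0],[0,0,0.036,0]]}}

```text
time: 40.2
ee_pos: [0.5265, -0.1618, 0.0765]
tcp_rot: [-179.9, -0.0, 93.6]
wrist_force: [-0.8, 0.2, -2.3]
opening: 0.0133
grasp_force: 59.1
```

```bash
python3 go.py .5276 -.1625 93.6
python3 - <<'E'
from bfit import *
c=cam('wrist');z=bot.get_obs()['ee_pos'][2]+.0084-.012
E=[(a+[0,0,z],b+[0,0,z]) for a,b in bolt(.12)]
print('bolt held',mfit(c,E,[.5276,-.1625,93.6],2,.004))
cv2.imwrite('pics/w8.png',c['img'])
print('slot',mfit(c,slot(.128),[.5276,-.1625,3.6],1,.003))
E
```

```text
40.2 [ 0.5265 -0.1618  0.0765] [-1.7991e+02 -3.0000e-02  9.3640e+01] tool -0.0008 0.0010 turn 0.0007
bolt held (array([ 0.5256, -0.1624, 93.4754]), np.float64(-117.6))
slot (array([ 0.5277, -0.1626,  3.7465]), np.float64(-118.9))
```

View pics/w8.png

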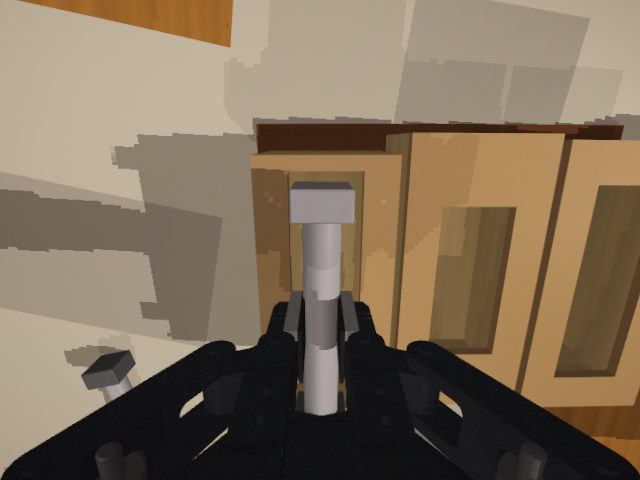

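>>> {"api": "arm_command", "payload": {"series": [[0,0.0015,0,0],[0,0.0015,0.003,0],[0,0.0015,0.006,0],[0,0.0015,0.009,0],[0,0.0015,0.009,0]]}}

```text
time: 40.75
ee_pos: [0.5286, -0.1624, 0.0681]
tcp_rot: [-180.0, -0.0, 93.6]
wrist_force: [-0.3, 0.5, -2.9]
opening: 0.0136
grasp_force: 59.1
```

>>> {"api": "arm_command", "payload": {"series": [[0,0,0,0],[0,0,0,0],[0,0,0,0],[0,0,-0.03,0],[0,0,-0.07,0]], "hand": 0.05}}

```text
time: 41.25
ee_pos: [0.5278, -0.1622, 0.1378]
tcp_rot: [-179.8, -0.1, 93.6]
wrist_force: [1.7, 0.3, -0.0]
opening: 0.05
grasp_force: 0.0
```

>>> {"api": "arm_command", "payload": {"series": [[-0.025,-0.03,-0.02,-0.05],[-0.055,-0.065,-0.02,-0.1],[-0.085,-0.105,-0.02,-0.15],[-0.1205,-0.1467,-0.01,-0.2],[-0.1205,-0.1467,0,-0.23]]}}

```text
time: 41.75
ee_pos: [0.3873, -0.2949, 0.1396]
tcp_rot: [180.0, 0.1, 106.6]
wrist_force: [1.4, -0.4, -0.7]
opening: 0.0499
grasp_force: 0.0
```

```bash
python3 - <<'E'
from look import *
for n in('scene','side'):
    print(n);look(['bolt70a_mid','bolt95a_mid','bolt120_mid'],n)
from bfit import *
c=cam('wrist');r=mfit(c,bolt(.095),[.3897,-.2919,106.8]);print(r)
E
python3 go.py .3897 -.2919 106.8
```

```text
scene
bolt95a_mid [357. 262.] 0.71 [0.5815 0.0921]
bolt95a_mid [227. 201.] 0.53 [ 0.3914 -0.3034]
side
bolt70a_mid [370. 236.] 0.71 [ 0.7533 -0.032 ]
bolt95a_mid [321. 389.] 0.97 [ 0.3889 -0.2936]
(array([  0.3894,  -0.2924, 106.565 ]), np.float64(-142.3))
42.2 [ 0.3909 -0.2914  0.1391] [1.7998e+02 2.0000e-02 1.0684e+02] tool -0.0001 -0.0012 turn 0.0008
```

>>> {"api": "arm_command", "payload": {"series": [[0,-0.001,0.03,0],[0,-0.001,0.07,0],[0,-0.001,0.1,0],[0,-0.001,0.125,0],[0,-0.001,0.134,0]]}}

```text
time: 42.7
ee_pos: [0.3883, -0.2909, 0.0023]
tcp_rot: [-179.9, -0.2, 106.8]
wrist_force: [0.2, 1.0, -0.6]
opening: 0.0498
grasp_force: 0.0
```

>>> {"api": "arm_command", "payload": {"series": [[0,0,0,0],[0,0,0,0],[0,0,0,0],[0,0,0,0],[0,0,0,0]], "hand": 0.005}}

```text
time: 43.2
ee_pos: [0.39, -0.2928, 0.0065]
tcp_rot: [179.9, 0.1, 106.8]
wrist_force: [-0.2, 1.2, 6.3]
opening: 0.0135
grasp_force: 59.0
```

>>> {"api": "arm_command", "payload": {"series": [[0,0,-0.02,0],[0,0,-0.05,0],[0,0,-0.09,0],[0,0,-0.12,0],[0,0,-0.12,0]]}}

```text
time: 43.7
ee_pos: [0.3908, -0.2936, 0.1298]
tcp_rot: [179.7, 0.4, 106.8]
wrist_force: [0.7, -0.7, -1.7]
opening: 0.0136
grasp_force: 58.7
```

```bash
python3 go.py .667 -.147 93.6
```

```text
43.7 [ 0.3908 -0.2936  0.1298] [179.74   0.35 106.77] tool 0.0607 0.3067 turn 0.2298
```

>>> {"api": "arm_command", "payload": {"series": [[0.008,0.04,0,0.05],[0.016,0.08,0,0.1],[0.024,0.125,0,0.15],[0.033,0.17,0,0.2],[0.042,0.215,0,0.23]]}}

```text
time: 44.2
ee_pos: [0.5842, -0.1889, 0.1241]
tcp_rot: [-180.0, 0.0, 93.5]
wrist_force: [0.4, -1.2, -1.9]
opening: 0.0136
grasp_force: 59.0
```

>>> {"api": "arm_command", "payload": {"series": [[0,0.04,0,0],[-0.0024,0.094,0,0],[-0.0024,0.094,0,0],[-0.0024,0.094,0.02,0],[-0.0024,0.094,0.04,0]]}}

```text
time: 44.7
ee_pos: [0.6771, -0.1864, 0.0834]
tcp_rot: [-180.0, -0.0, 93.6]
wrist_force: [0.5, -0.2, -1.8]
opening: 0.0133
grasp_force: 59.2
```

```bash
cat > held.py <<'E'
from bfit import *
import sys
L=float(sys.argv[1]);off=float(sys.argv[2]);sx,sy,a=map(float,sys.argv[3:6])
c=cam('wrist');o=bot.get_obs();z=o['ee_pos'][2]+off-.012
E=[(a_+[0,0,z],b_+[0,0,z]) for a_,b_ in bolt(L)]
print('bolt held',mfit(c,E,[*o['ee_pos'][:2],a+90],2,.004),'slot',mfit(c,slot(L+.008),[sx,sy,a],1,.003))
E
python3 held.py .095 .0055 .667 -.147 3.6;python3 go.py .667 -.147 93.6
```

```text
bolt held (array([ 0.676 , -0.1871, 93.748 ]), np.float64(-179.0)) slot (array([ 0.6666, -0.1469,  3.5549]), np.float64(-134.1))
44.75 [ 0.6754 -0.1861  0.0792] [-1.797e+02 -1.000e-01  9.360e+01] tool 0.0395 -0.0059 turn -0.0000
```

>>> {"api": "arm_command", "payload": {"series": [[0.02,-0.003,-0.004,0],[0.0405,-0.0069,-0.004,0],[0.0405,-0.0069,-0.004,0],[0.0405,-0.0069,-0.004,0],[0.0405,-0.0069,-0.004,0]]}}

```text
time: 45.25
ee_pos: [0.6675, -0.1467, 0.0895]
tcp_rot: [179.9, 0.0, 93.6]
wrist_force: [0.7, -0.2, -3.0]
opening: 0.0134
grasp_force: 59.2
```

```bash
python3 held.py .095 .0055 .667 -.147 3.6;python3 go.py .667 -.147 93.6
```

```text
bolt held (array([ 0.6662, -0.1465, 93.5336]), np.float64(-163.3)) slot (array([ 0.6668, -0.1467,  3.6741]), np.float64(-126.6))
45.3 [ 0.6675 -0.1469  0.0892] [1.7996e+02 2.0000e-02 9.3570e+01] tool -0.0001 -0.0005 turn -0.0005
```

Well aligned; lower to TCP z ≈ 0.0695.

>>> {"api": "arm_command", "payload": {"series": [[0,0,0.008,0],[0,0,0.014,0],[0,0,0.018,0],[0,0,0.02,0],[0,0,0.02,0]]}}

```text
time: 45.8
ee_pos: [0.6671, -0.1465, 0.0681]
tcp_rot: [-180.0, -0.0, 93.6]
wrist_force: [-0.4, -0.6, -2.1]
opening: 0.0133
grasp_force: 59.2
```

>>> {"api": "arm_command", "payload": {"series": [[0,0,0,0],[0,0,0,0],[0,0,0,0],[0,0,-0.03,0],[0,0,-0.07,0]], "hand": 0.05}}

```text
time: 46.3
ee_pos: [0.6663, -0.1462, 0.1374]
tcp_rot: [-179.8, -0.1, 93.6]
wrist_force: [0.2, -0.2, 0.7]
opening: 0.0496
grasp_force: 0.0
```

```bash
python3 go.py .55 -.36 180
python3 - <<'E'
from look import *
look(['bolt95a_mid','bolt120_mid','bolt70a_mid'],save='w9')
look(['bolt70a_mid','bolt95a_mid'],'side')
E
```

```text
46.3 [ 0.6663 -0.1462  0.1374] [-1.7978e+02 -6.0000e-02  9.3600e+01] tool -0.2060 -0.1294 turn -1.5080
bolt95a_mid [325. 238.] 0.68 [ 0.6679 -0.1471]
bolt95a_mid [219. 259.] 0.55 [ 0.5807 -0.1705]
bolt70a_mid [300. 216.] 0.35 [0.6486 0.1396]
```

>>> {"api": "arm_command", "payload": {"series": [[0,-0.01,-0.04,-0.14],[-0.03,-0.03,-0.08,-0.28],[-0.07,-0.05,-0.08,-0.42],[-0.11,-0.075,-0.08,-0.56],[-0.15,-0.1008,-0.08,-0.7]]}}

```text
time: 47.15
ee_pos: [0.5752, -0.3037, 0.2177]
tcp_rot: [-180.0, -0.1, 134.1]
wrist_force: [1.4, -0.8, 0.8]
opening: 0.05
grasp_force: 0.0
```

```bash
python3 go.py .58 -.38 180
```

```text
47.15 [ 0.5752 -0.3037  0.2177] [-1.7998e+02 -6.0000e-02  1.3407e+02] tool -0.0582 -0.0496 turn -0.8016
```

>>> {"api": "arm_command", "payload": {"series": [[-0.03,-0.025,0,-0.14],[-0.0582,-0.0496,0,-0.28],[-0.0582,-0.0496,0,-0.42],[-0.0582,-0.0496,0,-0.56],[-0.0582,-0.0496,0,-0.7]]}}

```text
time: 47.65
ee_pos: [0.5801, -0.3792, 0.217]
tcp_rot: [179.9, -0.1, 174.1]
wrist_force: [-0.1, -0.3, -0.3]
opening: 0.05
grasp_force: 0.0
```

>>> {"api": "arm_command", "payload": {"series": [[0,0,0,-0.1],[0,0,0,-0.1],[0,0,0,-0.1],[0,0,0,-0.1],[0,0,0,-0.1]]}}

```text
time: 48.15
ee_pos: [0.5805, -0.3788, 0.2185]
tcp_rot: [180.0, -0.0, 179.5]
wrist_force: [-0.3, 0.4, -0.1]
opening: 0.0501
grasp_force: 0.0
```

```bash
python3 look.py w10 bolt70a_mid bolt95a_mid bolt120_mid
```

```text
48.15 [ 0.5805 -0.3788  0.2185] [ 1.7999e+02 -2.0000e-02  1.7946e+02] [-33.1  26.2  34.5  98.3   0.  -32.6] 0.050095194725969336
bolt70a_mid [361. 287.] 0.57 [ 0.6613 -0.3335]
bolt95a_mid [535. 290.] 0.79 [ 0.6671 -0.1373]
bolt120_mid [536. 162.] 0.85 [ 0.5272 -0.16  ]
```

View pics/w10.png

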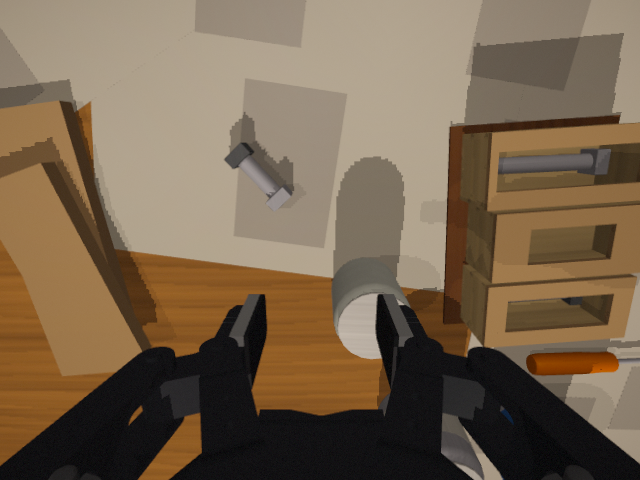

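Run:
```python
from bfit import *
c=cam('wrist');p=w(c,(261,176),.016);print(p)
r=mfit(c,bolt(.07),[p[0],p[1],44]);print(r); q=mfit(c,bolt(.095),[p[0],p[1],44]);print('as95',q)
import subprocess
print(px(c,np.c_[W(r[0],np.array([[-.035,0],[.035,0]]),0)[:,:2],[.024]*2]))
print(subprocess.run(['python3','go.py',*map(str,[r[0][0],r[0][1],r[0][2]+90])],capture_output=True,text=True).stdout)
```

```text
[ 0.53827752 -0.4370955   0.016     ]
(array([ 0.5394, -0.439 , 42.0479]), np.float64(-142.0))
as95 (array([ 0.5482, -0.4301, 42.7681]), np.float64(-94.0))
[[231.63896755 150.80288514]
 [282.80574599 204.11325422]]
48.4 [ 0.5806 -0.3788  0.2187] [-180.      0.    179.52] tool 0.0407 -0.0605 turn 0.8286
```

>>> {"api": "arm_command", "payload": {"series": [[0.02,-0.03,0.03,-0.14],[0.0407,-0.0605,0.06,-0.28],[0.0407,-0.0605,0.09,-0.42],[0.0407,-0.0605,0.12,-0.56],[0.0407,-0.0605,0.14,-0.7]]}}

```text
time: 48.9
ee_pos: [0.5384, -0.4389, 0.0762]
tcp_rot: [179.9, -0.0, -140.1]
wrist_force: [0.3, -0.7, -0.1]
opening: 0.0501
grasp_force: 0.0
```

>>> {"api": "arm_command", "payload": {"series": [[0,0,0.02,-0.042],[0,0,0.045,-0.042],[0,0,0.065,-0.042],[0,0,0.074,-0.042],[0,0,0.074,-0.042]]}}

```text
time: 49.4
ee_pos: [0.5387, -0.4385, 0.0034]
tcp_rot: [179.9, -0.0, -138.0]
wrist_force: [0.1, 0.0, 0.3]
opening: 0.0503
grasp_force: 0.0
```

>>> {"api": "arm_command", "payload": {"series": [[0,0,0,0],[0,0,0,0],[0,0,0,0],[0,0,0,0],[0,0,0,0]], "hand": 0.005}}

```text
time: 49.9
ee_pos: [0.5401, -0.4396, 0.0065]
tcp_rot: [-179.8, 0.0, -137.9]
wrist_force: [-0.5, 0.9, 6.1]
opening: 0.0135
grasp_force: 58.9
```

>>> {"api": "arm_command", "payload": {"series": [[0,0,-0.02,0],[0,0,-0.05,0],[0,0,-0.09,0],[0,0,-0.13,0],[0,0,-0.14,0]]}}

```text
time: 50.4
ee_pos: [0.5405, -0.44, 0.1506]
tcp_rot: [-179.6, 0.1, -137.9]
wrist_force: [0.2, -1.3, -1.1]
opening: 0.0135
grasp_force: 58.8
```

```bash
python3 go.py .597 -.149 273.6
```

```text
50.4 [ 0.5405 -0.44    0.1506] [-1.7959e+02  6.0000e-02 -1.3795e+02] tool -0.2368 0.1782 turn -0.8997
```

>>> {"api": "arm_command", "payload": {"series": [[-0.035,0.027,0,-0.14],[-0.07,0.053,0,-0.28],[-0.105,0.079,0,-0.42],[-0.14,0.105,0,-0.56],[-0.175,0.132,0,-0.7]]}}

```text
time: 50.9
ee_pos: [0.5808, -0.2221, 0.1441]
tcp_rot: [180.0, 0.0, -97.5]
wrist_force: [0.4, 0.1, -0.4]
opening: 0.0135
grasp_force: 58.9
```

```bash
python3 go.py .597 -.149 273.6
```

```text
50.9 [ 0.5808 -0.2221  0.1441] [ 1.7997e+02  1.0000e-02 -9.7520e+01] tool -0.0746 -0.0065 turn -0.1942
```

>>> {"api": "arm_command", "payload": {"series": [[-0.04,-0.003,0,-0.1],[-0.0746,-0.0065,0.02,-0.194],[-0.0746,-0.0065,0.04,-0.194],[-0.0746,-0.0065,0.056,-0.194],[-0.0746,-0.0065,0.056,-0.194]]}}

```text
time: 51.4
ee_pos: [0.596, -0.15, 0.0857]
tcp_rot: [179.7, 0.1, -86.7]
wrist_force: [0.4, -0.2, -2.0]
opening: 0.0134
grasp_force: 58.8
```

```bash
python3 held.py .07 .0055 .597 -.149 3.6;python3 go.py .597 -.149 273.6
```

```text
bolt held (array([ 0.5942, -0.15  , 94.6656]), np.float64(-153.6)) slot (array([ 0.5969, -0.1489,  3.7435]), np.float64(-141.2))
51.45 [ 0.5967 -0.1504  0.0874] [ 1.7986e+02  4.0000e-02 -8.6720e+01] tool -0.0014 -0.0004 turn -0.0055
```

>>> {"api": "arm_command", "payload": {"series": [[-0.0011,-0.0015,0.005,0],[-0.0011,-0.0015,0.01,0],[-0.0011,-0.0015,0.015,0],[-0.0011,-0.0015,0.019,0],[-0.0011,-0.0015,0.019,0]]}}

```text
time: 51.95
ee_pos: [0.5986, -0.1496, 0.069]
tcp_rot: [179.9, 0.0, -86.7]
wrist_force: [-0.1, -0.3, -1.6]
opening: 0.0138
grasp_force: 58.8
```

Free of contact; release, rise and back off for a check over bins and tray.

>>> {"api": "arm_command", "payload": {"series": [[0,0,0,0],[0,0,0,0],[0,0,0,0],[0,0,-0.03,0],[0,0,-0.07,0]], "hand": 0.05}}

```text
time: 52.45
ee_pos: [0.5978, -0.1493, 0.1386]
tcp_rot: [179.8, 0.1, -86.7]
wrist_force: [0.2, 0.2, -0.2]
opening: 0.0499
grasp_force: 0.0
```

>>> {"api": "arm_command", "payload": {"series": [[-0.03,0,-0.04,0],[-0.06,0,-0.08,0],[-0.1,0,-0.12,0],[-0.1,0,-0.14,0],[-0.1,0,-0.14,0]]}}

```text
time: 52.95
ee_pos: [0.594, -0.0485, 0.2842]
tcp_rot: [-179.6, -0.0, -86.6]
wrist_force: [0.3, -1.0, -0.3]
opening: 0.0501
grasp_force: 0.0
```

Run:
```python
from look import *
o=bot.get_obs();print(o['time'],o['ee_pos'])
for n in('wrist','side','scene'):
    print(n);look(['bolt70a_mid','bolt95a_mid','bolt120_mid','fence_grip','wedge1_tab'],n,save='e_'+n,th=.3)
```

```text
52.95 [ 0.59404711 -0.04847524  0.28423796]
wrist
bolt95a_mid [264. 112.] 0.8 [ 0.6657 -0.1488]
bolt120_mid [387. 105.] 0.76 [ 0.5264 -0.1642]
bolt120_mid [396. 103.] 0.41 [ 0.5164 -0.1671]
fence_grip [365. 328.] 0.75 [0.5302 0.0993]
fence_grip [266. 113.] 0.34 [ 0.6571 -0.146 ]
wedge1_tab [270. 322.] 0.96 [0.651  0.1027]
wedge1_tab [290. 321.] 0.33 [0.6255 0.1006]
side
bolt120_mid [338. 312.] 0.49 [ 0.5375 -0.1651]
fence_grip [272. 235.] 0.92 [0.5332 0.0973]
fence_grip [354. 280.] 0.34 [ 0.6068 -0.1374]
wedge1_tab [312. 214.] 0.71 [0.6648 0.1025]
wedge1_tab [295. 226.] 0.65 [0.6026 0.0954]
scene
fence_grip [363. 234.] 0.54 [0.5198 0.0953]
wedge1_tab [356. 270.] 0.93 [0.6457 0.0967]
```

Run:
```python
from bfit import *
c=cam('wrist');hsv=cv2.cvtColor(c['img'],cv2.COLOR_BGR2HSV)
for n,L,p in [('120',.128,[.5276,-.1626,3.6]),('70',.078,[.597,-.149,3.6]),('95',.103,[.667,-.147,3.6])]:
    for nm,r in [('slot',[(-.017,-L/2),(.017,-L/2),(.017,L/2),(-.017,L/2)]),('box',[(-.033,-.071),(.033,-.071),(.033,.071),(-.033,.071)])]:
        q=px(c,W(p,np.array(r),.066)).astype(np.int32);m=np.zeros(c['img'].shape[:2],np.uint8);cv2.fillPoly(m,[q],255)
        g=(hsv[...,1]<60)&(m>0);ys,xs=np.nonzero(g)
        print(n,nm,m.sum()//255,g.sum(),(xs.min(),xs.max(),ys.min(),ys.max()) if len(xs) else '',q.tolist() if nm=='slot' else '')
```

```text
120 slot 5112 1918 (np.int64(375), np.int64(402), np.int64(43), np.int64(162)) [[415, 28], [378, 28], [373, 169], [406, 169]]
120 box 10902 1941 (np.int64(361), np.int64(433), np.int64(19), np.int64(162)) 
70 slot 3078 1121 (np.int64(310), np.int64(332), np.int64(81), np.int64(148)) [[339, 68], [303, 69], [304, 153], [338, 153]]
70 box 10575 1121 (np.int64(310), np.int64(332), np.int64(81), np.int64(148)) 
95 slot 4015 1487 (np.int64(243), np.int64(269), np.int64(66), np.int64(159)) [[264, 52], [228, 52], [236, 164], [269, 164]]
95 box 10657 1512 (np.int64(212), np.int64(269), np.int64(66), np.int64(176))
```

```bash
python3 -c "
from workcell import bot
print(bot.job_done())"
```

```text
the job is handed in; nothing more can be done
None
```

The job is handed in at about 53 s: the three bolts I found (70, 95 and 120 mm) are each in their own box, and the four wedges are packed in the tray with the fence slid home at about 0.050 m; no verdict came back.

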